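# Slide a board tray over the sill into the loading bay

## Robot

A 6-joint arm with a two-finger parallel gripper is mounted at the origin on the work surface. World frame = base frame: x ahead of the robot, y to its left, z up, the work surface at z = 0. Lengths are in m, angles in rad, forces in N, time in s.
With the tool pointing down it reaches from about 0.425 to 0.95 m from the base axis. Payload 3.5 kg.
Tool frame: the origin (TCP) lies midway between the tips of the shut fingers; the grasp point (between the pads) lies 19 mm behind it; z points along the fingers, y is the direction in which the jaws open and shut (so a half turn about z gives the same grasp; the last joint's range is limited). The gripper opens to 85 mm and grips with 20 to 120 N. Pads are 22 mm wide; open, the fingers measure 114 mm over their backs; the gripper's body (76 mm by 85 mm) begins 54 mm behind the grasp point. The pads swing forward as they close: fully open they stand 13 mm farther back than shut.
Start: joints at [-1.482, 0.286, 1.577, -0, 1.279, -0.15], TCP at [0.16, -0.656, 0.231] pointing down, gripper open.
Joint ranges: [-2.77, 2.77], [-0.9, 2.22], [0.21, 2.48], [-1.53, 4.67], [0.24, 2.81], [-2.84, 2.84]. Speed limits (rad/s): [2.79, 2.79, 3.14, 3.14, 3.14, 3.14].

## Interface

Orientations are given as a rotation vector (axis times angle).
In Python, from rig import arm, capture, job gives the robot as it stands.
- The arm moves only by the tool drive_tool, never from a script. Its argument "plan" is a list of rows, each a list of 3 entries, a list of its own where there are three numbers: the opening, from 0 (shut) to 1 (fully open), then the shift along the tool's x, y, z in mm, then the turn, a rotation vector about the tool's x, y, z in units of 8 degrees (1.0 is 8 degrees). In form: [[jaw, [tx, ty, tz], [ax, ay, az]], ...]. A call has 1 to 5 rows; each row shifts and turns the pose as measured when the row begins, along the tool's axes as they then stand; what a row does not reach is not made up. A row lasts 1/10 s, in which the tool goes at most 50 mm and 8.59 degrees, less where a joint would pass 70% of its speed; a pose out of reach is approached as far as the arm can. A call is refused whole if a number of a shift passes 50 or a number of a turn 1, either way. A call with a gripper value outside its range is refused whole. The fingers move at their own pace and stop on an object; "force" is the grip in N (left out, the last holds). Time passes only in rows, so rows that do not move let the fingers close. It gives the time, the measured TCP pose, the force and the opening at its end, in the units of the state.
- arm.get_state(): the state, without advancing time (a new reading comes with each control period).
- capture(name): name is "scene" or "side" or "wrist"; returns a dict with "color" (384x512x3 uint8, red, green, blue), "camera_matrix" (3x3 intrinsics, pixels), "k1" (the pictures are not rectified: a ray, as slopes to the right and down, at radius r is drawn at 1 + k1 r^2 times it, then the intrinsics apply), "world_to_cam" (4x4, takes a point from world to camera coordinates); the wrist camera has in their place "tool_from_camera" (4x4, takes a point from camera to tool coordinates, whose origin is the TCP and whose axes are the flange's). Camera axes: x right, y down, z forward; pixel columns grow to the right and rows downward; lengths in m; the calibration is good to about 2 mm. A picture is of the moment at which its call begins: read the wrist's pose just before it. There is no depth.
- job.hand_in(): hands the job in, once; it reports no verdict.
The state is a dict: "time_s": time; "joints": joint angles; "joint_vel": joint speeds; "joint_efforts": joint torques, N m; "position": TCP position; "tool_rot": TCP orientation; "ft_force": force on the tool from outside, world axes, zero at the start; "wrist_torque": the same for the moment, N m; "gripper_width": opening from 0.0 (shut) to 1.0 (fully open).
Only numpy, scipy, OpenCV 4.12 (cv2) and the standard library are available. Lean on these libraries where they do the work, as an engineer would, in place of code of your own. Each camera call takes 0.05 s, during which the arm holds its last target.

## Task

Bring the violet board tray up to the yellow sill of the loading bay with its tab end leading and nudge its front gently against the sill; then tip just that front edge up and set it on the sill, the back edge staying down on the bench. Then push the tray from behind, over the sill and under the white bar until it lies flat inside, its front touching the red stop, without shoving the stop out of its setting. Slide it, do not carry it, be gentle when it meets the sill, keep it from tilting steeply, and leave the other things on the bench alone.

Things in the scene. Friction and masses are not known exactly. Their poses are not given: they have to be found in the camera images.
- bay: Loading bay on the bench; x points the way in, y across, z up, origin on the bench in mid-lane. Across its entry a yellow sill, rigid, 12 mm high, 14 mm along x, 116 mm wide; it is bolted in slots by hand: its entry face lies anywhere from x = 0 to 24 mm, not measured: feel (or look) for it. Side rails 22 mm high, x = 40 to 265 mm, inner faces at y = +-58 mm. Lane floor is the bench.
- bar_mid (a point): Middle of the underside of the white ioniser bar that bridges the lane 135 mm along the bay's x: 22 mm wide (along the lane), underside 106 mm and top 132 mm above the bench, posts at 72 to 90 mm either side of mid-lane. The tray passes beneath it, a gripper holding the tab does not.
- tray: Violet open tray loaded with upright green circuit boards, loose on the bench, 140 mm long (x), 100 mm wide (y), rim 40 mm high, walls 4 mm, 0.35 to 0.7 kg. Origin at the centre of its underside, x towards the tab end (the front, which leads), z up. Starts before the sill, perhaps askew. Its front must not be pressed on the sill with over 20 N.
- tray_front (a point): Middle of the tray's lower front edge, 70 mm ahead of the tray's origin; axes as the tray.
- tray_rear (a point): Middle of the tray's lower rear edge, 70 mm behind the tray's origin; axes as the tray. The rear wall above it is plain and flat, 40 mm high.
- tray_tab (a point): Grip tab on top of the front wall, 30 mm wide (y), 10 mm thick (x), rising 32 mm above the rim to 72 mm above the underside; this point is at its middle across, 59 mm above the underside and 65 mm ahead of the tray's origin. Grip it across its 30 mm width from above, fingertips above the rim (40 mm).
- stop_face (a point): Foot of the face of the red end stop that the tray's front meets, in mid-lane; x axis points on the way in, as the bay's. The stop is 104 mm wide, 32 mm high, its face at x = 183 to 208 mm of the bay. It is held by a friction clamp only and slides back if pressed with more than about 18 N.
- reel: Grey reel, 52 mm across, 34 mm high, standing beside the lane; bystander. Origin under its centre.
- jar: Amber jar with white cap, 44 mm across, 55 mm high, bystander. Origin under its centre.
- partsbin: Green parts bin 100 x 75 x 45 mm, bystander. Origin under its centre.
- screwdriver: Screwdriver with orange handle lying on the bench, bystander.
- spare_board: Loose green circuit board 90 x 50 mm lying on the bench, bystander. Origin under its centre.
- brush: Hand brush lying on the bench, bystander.

How it is judged:
On the way, in this order (a step that is already met when the one before it is completed fails the run):
1. the tray's front edge, still down on the bench, touches the sill (contact force between tray and bay above 0.5 N and height (world z) of tray_front below 0.009 m and x of tray_front in the frame of bay below 0.03 m), for 0.1 s.
2. the tray's front edge is up on the sill, the tray bearing on the sill, with its rear edge down on the bench (contact force between tray and bay above 0.3 N and height (world z) of tray_front above 0.0122 m and height (world z) of tray_rear below 0.005 m), for 0.2 s.
At the end, for the whole second after the job is handed in: The tray lies flat on the bench inside the bay, wholly past the sill (both lower edges within 4 mm of the bench), in line with the lane within 0.1 rad, its front edge within 3 mm of the stop's face, at rest (x of tray_rear in the frame of bay above 0.014 m and height (world z) of each of tray_rear, tray_front below 0.004 m and x of tray_front in the frame of stop_face above -0.003 m and angle between the x axis of tray and the x axis of bay, either way round below 0.1 rad and linear speed of tray below 0.01 m/s); the robot touches nothing.
It fails at once if the tray is driven against the sill (or another part of the bay) with more than 20 N while its middle is still before the sill (contact force between tray and bay above 20 N and x of tray in the frame of bay below -0.012 m).
It fails at once if the tray is carried: its rear edge is lifted more than 10 mm off the bench while its middle is still before the sill, or more than 40 mm anywhere ((height (world z) of tray_rear above 0.01 m and x of tray in the frame of bay below -0.012 m) or height (world z) of tray_rear above 0.04 m).
It fails at once if the tray tilts more than 0.35 rad (angle between tray's own z axis and vertical above 0.35 rad).
It fails at once if the stop is shoved more than 3 mm from its setting (distance of stop_face from where it was at the start of the episode above 0.003 m).
It fails at once if a bystander is moved more than 25 mm (distance of any of reel, jar, partsbin, screwdriver, spare_board, brush from where it was at the start of the episode above 0.025 m).
It also fails if it takes over 72 s, if anything falls off the work surface, if the arm or the gripper's body presses on something with over 40 N, if the wrist force passes 120 N, or if a joint passes its speed limit or range.

## Working session

There is one attempt and no reset: what is moved stays moved. The work goes in short steps, Python scripts to look and compute and a tool call to move; the robot and the scene stay as the last step left them, time stands still between calls to the robot, and variables do not carry over. Pictures are saved under pics/ and viewed, and the job is handed in when it is done.

Besides the shell and the picture viewer there is one more tool, called after "Request:" in YAML: its name, and indented under it one key for each argument. drive_tool: Moves the arm, as the interface text tells. Its arguments: {"type":"object","properties":{"plan":{"type":"array"},"force":{"type":"number"}},"required":["plan"]}

```bash
mkdir -p pics; ls; cat > h.py <<'E'
import numpy as np, cv2
from rig import arm, capture, job
from scipy.spatial.transform import Rotation as R
def snap(n,f):
    s=arm.get_state(); c=capture(n); c['state']=s
    cv2.imwrite(f'pics/{f}.png',c['color'][:,:,::-1])
    import pickle; pickle.dump(c,open(f'pics/{f}.pkl','wb')); return c
def load(f):
    import pickle; return pickle.load(open(f'pics/{f}.pkl','rb'))
def w2c(c):
    if 'world_to_cam' in c: return np.array(c['world_to_cam'])
    T=np.eye(4);T[:3,:3]=R.from_rotvec(c['state']['tool_rot']).as_matrix();T[:3,3]=c['state']['position']
    return np.linalg.inv(T@np.array(c['tool_from_camera']))
def ray(c,u,v):
    D=np.array([c['k1'],0,0,0,0.])
    p=cv2.undistortPoints(np.array([[[u,v]]],float),np.array(c['camera_matrix']),D)[0,0]
    M=np.linalg.inv(w2c(c)); return M[:3,3],M[:3,:3]@np.array([p[0],p[1],1.])
def onz(c,u,v,z):
    o,d=ray(c,u,v); return o+d*(z-o[2])/d[2]
def tri(obs):
    A=np.zeros((3,3));b=np.zeros(3)
    for c,u,v in obs:
        o,d=ray(c,u,v);d=d/np.linalg.norm(d);P=np.eye(3)-np.outer(d,d);A+=P;b+=P@o
    x=np.linalg.solve(A,b)
    return x,[np.linalg.norm((np.eye(3)-np.outer(d,d)/(d@d))@(x-o)) for o,d in [ray(*q) for q in obs]]
def proj(c,X):
    X=np.atleast_2d(X).astype(float);T=w2c(c)
    return cv2.projectPoints(X,cv2.Rodrigues(T[:3,:3])[0],T[:3,3],np.array(c['camera_matrix']),np.array([c['k1'],0,0,0,0.]))[0][:,0]
E
python3 - <<'E'
from h import *
for n in ['scene','side','wrist']:
    c=snap(n,n+'0')
    im=cv2.resize(c['color'][:,:,::-1],(800,600),interpolation=cv2.INTER_CUBIC); cv2.imwrite(f'pics/{n}0b.png',im)
s=arm.get_state(); print({k:np.round(v,3) for k,v in s.items()})
E
```

```text
pics
{'time_s': np.float64(0.15), 'joints': array([-1.482,  0.287,  1.578,  0.   ,  1.279, -0.15 ]), 'joint_vel': array([ 0.   , -0.001, -0.005,  0.001,  0.001,  0.   ]), 'joint_efforts': array([ 0.0000e+00, -4.0660e+01, -2.9314e+01, -0.0000e+00,  4.0000e-03,
       -0.0000e+00]), 'position': array([ 0.16 , -0.655,  0.23 ]), 'tool_rot': array([-3.117, -0.374, -0.   ]), 'ft_force': array([ 0.457, -0.265,  0.083]), 'wrist_torque': array([-0.022,  0.006,  0.018]), 'gripper_width': np.float64(1.002)}
```

View pics/scene0b.png

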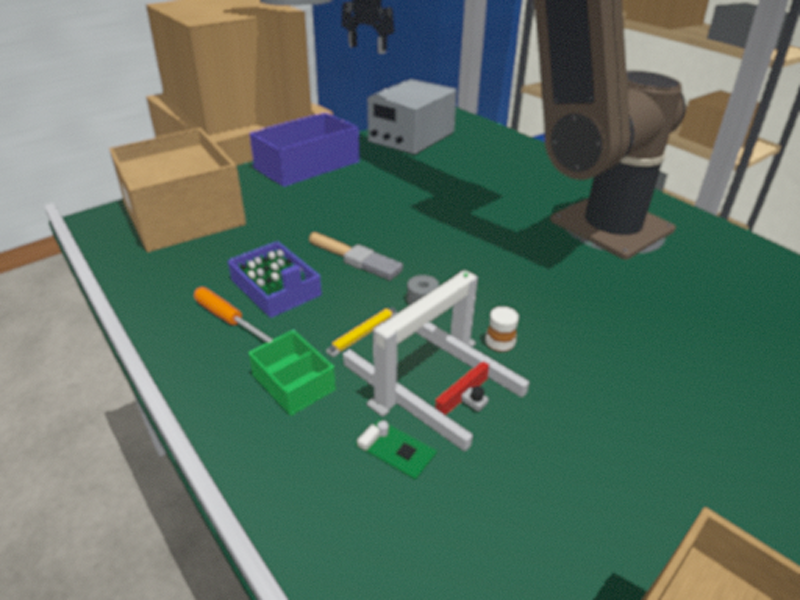

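View pics/side0b.png

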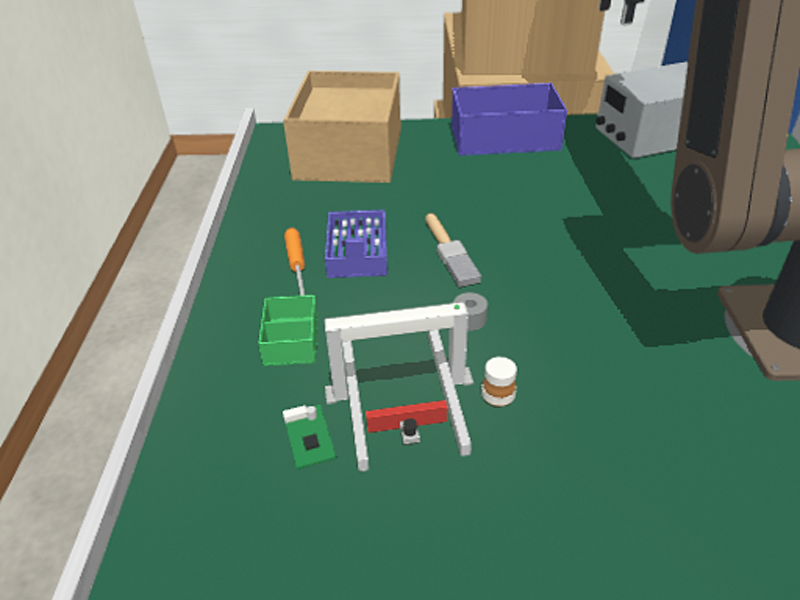

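View pics/wrist0b.png

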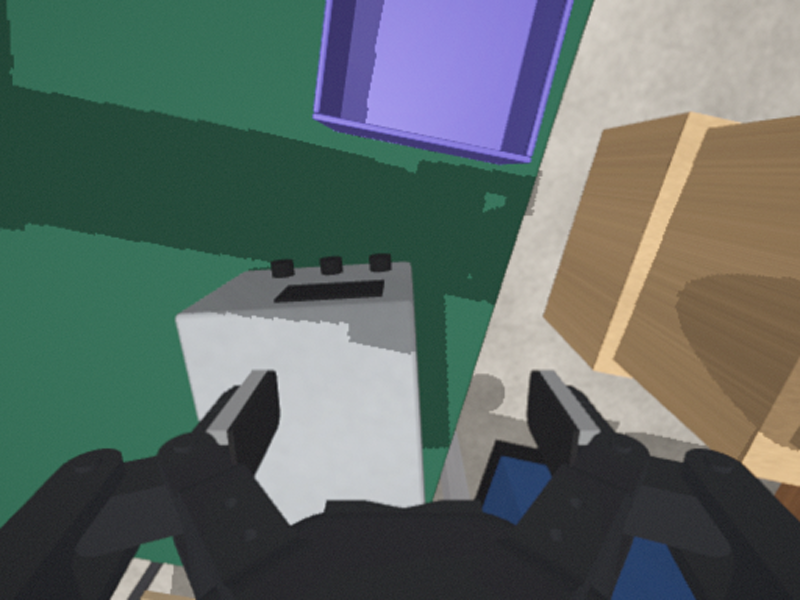

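Scene and side show the tray behind the bay (scene about (275,275), side (357,243)), the brush to the right, the reel by the right post, the bin and screwdriver on the left. The wrist camera sees only background. Next I'll enlarge the crops.

```bash
python3 - <<'E'
from h import *
# native 512x384; crop and 4x with grid ticks
def crop(f,x0,y0,x1,y1,k,out):
    c=load(f);im=c['color'][y0:y1,x0:x1,::-1]
    im=cv2.resize(im,None,fx=k,fy=k,interpolation=cv2.INTER_CUBIC)
    for x in range((x0+9)//10*10,x1,10):
        cv2.line(im,((x-x0)*k,0),((x-x0)*k,6),(255,255,255),1)
        if x%20==0: cv2.putText(im,str(x),((x-x0)*k+1,16),0,.35,(255,255,255))
    for y in range((y0+9)//10*10,y1,10):
        cv2.line(im,(0,(y-y0)*k),(6,(y-y0)*k),(255,255,255),1)
        cv2.putText(im,str(y),(8,(y-y0)*k+4),0,.35,(255,255,255))
    cv2.imwrite(f'pics/{out}.png',im)
crop('scene0',140,145,270,240,6,'sc1')
crop('scene0',210,170,345,290,5,'sc2')
crop('side0',180,125,290,190,7,'sd1')
crop('side0',190,185,310,305,5,'sd2')
E
```

```text
(no output)
```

View pics/sc1.png

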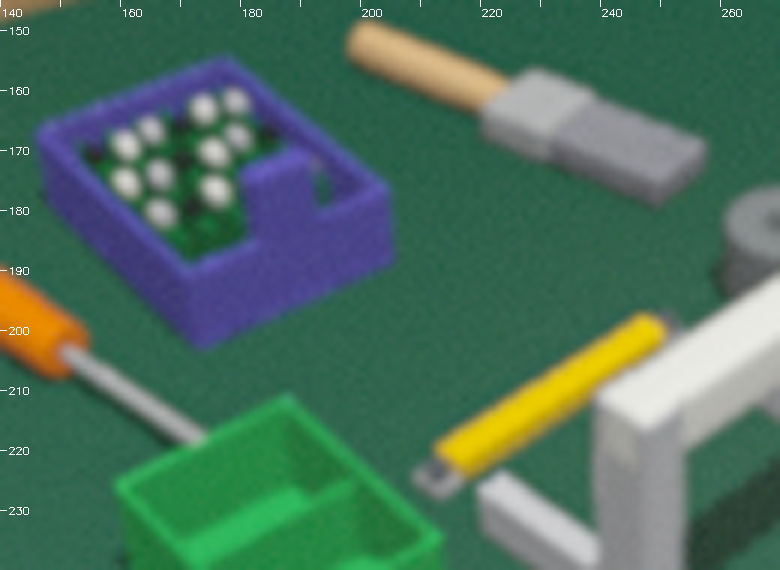

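View pics/sc2.png

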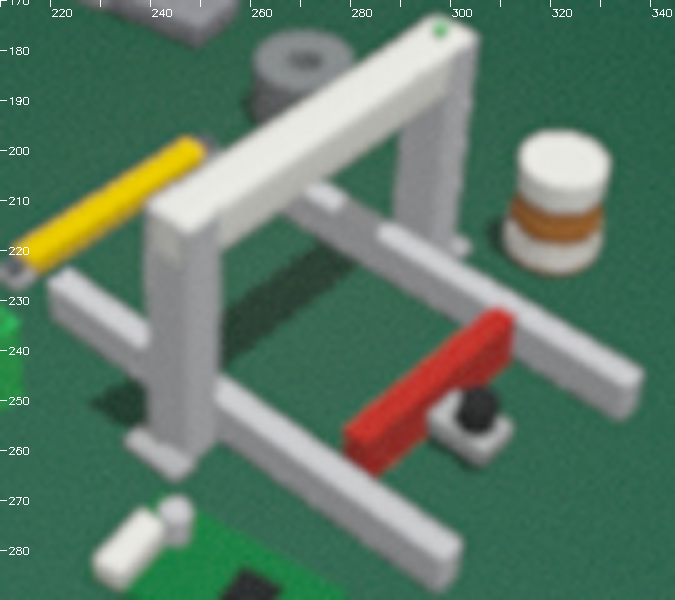

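View pics/sd1.png

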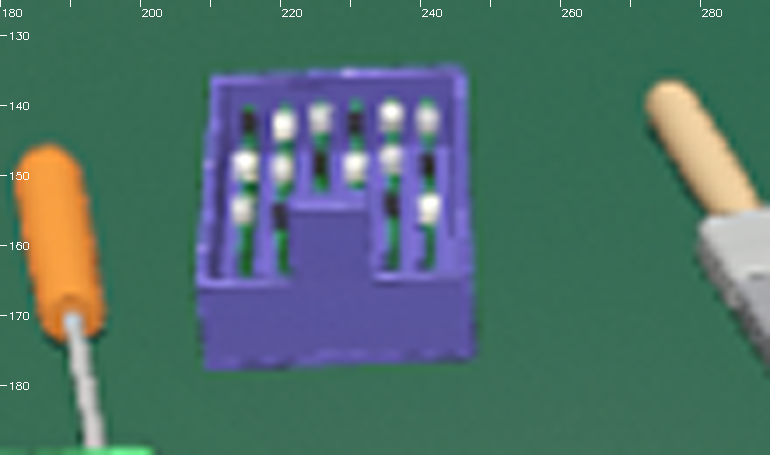

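View pics/sd2.png

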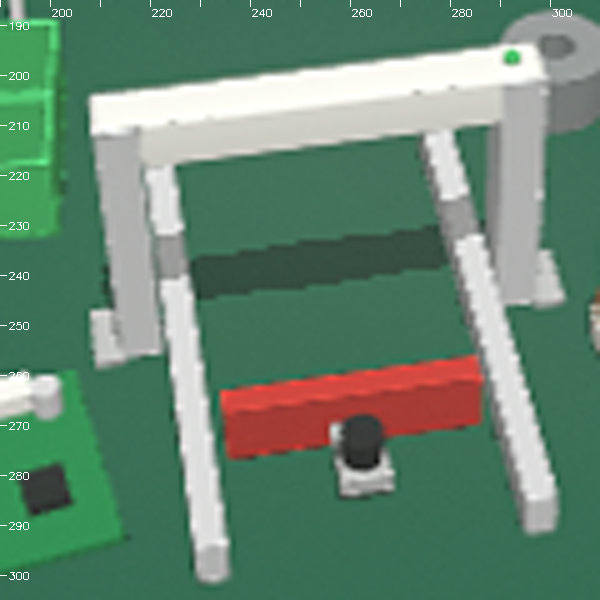

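```bash
cat > fit.py <<'E'
from h import *
from scipy.optimize import least_squares
def fit(obs,x0):
    def place(p,X):
        c,s=np.cos(p[2]),np.sin(p[2]); X=np.atleast_2d(X)
        return np.c_[p[0]+c*X[:,0]-s*X[:,1],p[1]+s*X[:,0]+c*X[:,1],X[:,2]]
    def f(p): return np.concatenate([(proj(c,place(p,X))-np.array(uv)).ravel() for c,X,uv in obs])
    r=least_squares(f,x0,loss='soft_l1'); return r.x,np.round(f(r.x).reshape(-1,2),1)
E
python3 - <<'E'
from fit import *
a=load('scene0');b=load('side0')
# tray corners x front(+70), y unknown sign
print('tray front L/R bottom', onz(a,173,203,0),onz(a,205,188,0),'side',onz(b,209.5,177.5,0),onz(b,246.5,175.5,0))
print('rear rim', onz(a,178,155,.04),onz(b,210,136,.04),onz(b,246,135,.04))
print('bar ends tri', tri([(a,213.5,171.5) if 0 else (a,298,176.5),(b,292,196)]))
print('sill left/right top', onz(a,213,220,.012),onz(a,249,198,.012))
print('stop top L', tri([(a,279.5,257.5),(b,232.5,263.5)]), 'R',tri([(a,309,233),(b,283,256.5)]))
print('reel',onz(b,299,200,.034),'jar',onz(a,321,203,.055))
E
```

```text
tray front L/R bottom [ 0.71401309 -0.15549139  0.        ] [ 0.61575665 -0.1603151   0.        ] side [ 0.71354425 -0.15263663  0.        ] [ 0.61750032 -0.15710513  0.        ]
rear rim [ 0.62030358 -0.29167789  0.04      ] [ 0.71807662 -0.28746131  0.04      ] [ 0.61822167 -0.28802611  0.04      ]
bar ends tri (array([0.52005857, 0.08004378, 0.13159986]), [np.float64(2.6821234398830277e-05), np.float64(2.6821234398920913e-05)])
sill left/right top [ 0.67503872 -0.0289272   0.012     ] [ 0.55764145 -0.04368802  0.012     ]
stop top L (array([0.64175178, 0.16635777, 0.03268545]), [np.float64(0.0005557233805231367), np.float64(0.0005557233805230894)]) R (array([0.54064458, 0.14935416, 0.02937372]), [np.float64(0.0010619121214046233), np.float64(0.0010619121214046129)])
reel [ 0.49398709 -0.01740888  0.034     ] jar [0.46976161 0.11408531 0.055     ]
```

```bash
python3 - <<'E'
from fit import *
a=load('scene0');b=load('side0')
m=np.array
obs=[(a,m([[.265,-.058,.022],[.265,.058,.022],[.124,-.09,.132],[.146,-.09,.132],[.124,.09,.132],[.146,.09,.132]]),[[301.5,278.5],[334,248.5],[239.4,211.6],[247,216.6],[297.4,172.4],[305.6,177.6]]),
(b,m([[.265,-.058,.022],[.265,.058,.022],[.124,-.09,.132]]),[[235.6,293.2],[295.4,285],[208,204.4]])]
p,r=fit(obs,[.615,-.03,1.67]);print(p,r.tolist())
c,s=np.cos(p[2]),np.sin(p[2]);B=lambda X:m([c*(X[0]-p[0])+s*(X[1]-p[1]),-s*(X[0]-p[0])+c*(X[1]-p[1]),X[2]])
for n,X in [('sillL',onz(a,212.8,219.5,.012)),('sillR',onz(a,247.5,197.5,.012)),('stL',onz(a,279,256,.032)),('stR',onz(a,309.4,232,.032)),('stLs',onz(b,234,263.6,.032)),('stRs',onz(b,286,256.4,.032)),('reel',onz(b,299,200,.034))]: print(n,np.round(B(X),4))
# tray
to=[(a,m([[.07,-.05,0],[.07,.05,0],[.07,-.05,.04],[-.07,-.05,.04],[-.07,.05,.04]]),[[173.5,203],[205,188.5],[171,189.5],[147,166.5],[178,154.5]]),
(b,m([[.07,-.05,0],[.07,.05,0],[.07,-.05,.04],[.07,.05,.04],[-.07,-.05,.04],[-.07,.05,.04]]),[[209.5,177.5],[247,176],[208.5,165.5],[247,164],[210.5,135.5],[246,134.5]])]
q,r=fit(to,[.66,-.22,1.6]);print(q,r.tolist());print('tray in bay',B(m([q[0],q[1],0])),q[2]-p[2])
print('tab tri', tri([(a,181,173.5),(b,221,155)]),tri([(a,190.5,170.5),(b,232,155)]))
E
```

```text
[ 0.61823818 -0.04064515  1.72035458] [[1.3, 0.5], [1.8, -0.9], [-0.2, -0.8], [0.5, -0.5], [0.1, 0.1], [-0.1, -1.1], [-0.9, 0.5], [-0.6, -0.3], [-1.4, -1.3]]
sillL [ 0.0015 -0.0571  0.012 ]
sillR [0.0019 0.0592 0.012 ]
stL [ 0.198  -0.0516  0.032 ]
stR [0.2007 0.0482 0.032 ]
stLs [ 0.2007 -0.051   0.032 ]
stRs [0.2012 0.0543 0.032 ]
reel [0.0415 0.1194 0.034 ]
[ 0.66590423 -0.22394802  1.59264994] [[-0.1, 0.6], [1.5, 0.3], [0.4, 1.5], [-0.9, -0.2], [0.3, -0.3], [-0.3, -0.0], [0.7, -0.0], [-0.8, -0.4], [0.1, -0.4], [-0.1, -0.6], [0.3, -0.9]]
tray in bay [-0.18835896 -0.01982158  0.        ] -0.12770464054853847
tab tri (array([ 0.67865504, -0.15990228,  0.06940696]), [np.float64(0.0033584382319682524), np.float64(0.0033584382319681)]) (array([ 0.65129337, -0.16144991,  0.06684772]), [np.float64(0.0028539339786595435), np.float64(0.0028539339786594594)])
```

```bash
cat >> h.py <<'E'
def Rt(yaw,pitch=0):
    """tool pointing down, tool y axis = world direction (cos(yaw+90),..), i.e. tool x = -? ; pitch about horizontal y(jaw) axis"""
    # tool z down, tool y = bench dir at angle yaw+pi/2, x = y x z
    y=np.array([-np.sin(yaw),np.cos(yaw),0]); z=np.array([0,0,-1.]); x=np.cross(y,z)
    return R.from_matrix(np.c_[x,y,z])
def plan(pos,Rg,n=None,vmax=48,amax=8.0):
    s=arm.get_state(); p=np.array(s['position']);r=R.from_rotvec(s['tool_rot'])
    w=(r.inv()*Rg).as_rotvec(); d=np.array(pos)-p
    k=int(np.ceil(max(np.linalg.norm(d)*1000/vmax,np.degrees(np.linalg.norm(w))/amax,1)));n=n or k
    rows=[]
    for i in range(n):
        ri=r*R.from_rotvec(w*i/n)
        rows.append([np.round(ri.inv().apply(d/n*1000),1).tolist(),np.round(np.degrees(w)/n/8,2).tolist()])
    print('now',np.round(p,4),np.round(s['ft_force'],1),'d',np.round(d,4),'w',np.round(np.degrees(w),1))
    for q in rows: print(q)
E
python3 - <<'E'
from h import *
s=arm.get_state(); M=R.from_rotvec(s['tool_rot']).as_matrix(); print(M.round(3))
print(capture('wrist')['tool_from_camera'])
# tool y along current(.237,-.972) -> want (1,0.02): yaw+90=1.3deg
q=1.5926
plan([.655,-.20,.25],Rt(q-np.pi))
E
```

```text
[[ 0.972  0.237 -0.   ]
 [ 0.237 -0.972  0.002]
 [ 0.    -0.002 -1.   ]]
[[ 2.02948393e-04 -9.56824784e-01 -2.90665258e-01  7.39020040e-02]
 [ 9.99999214e-01  5.53908573e-04 -1.12516101e-03  1.33179913e-04]
 [ 1.23758392e-03 -2.90664801e-01  9.56824143e-01 -1.41410690e-01]
 [ 0.00000000e+00  0.00000000e+00  0.00000000e+00  1.00000000e+00]]
now [ 0.1597 -0.6554  0.2304] [ 0.8 -0.1  0.2] d [0.4953 0.4554 0.0196] w [ -0.1  -0.1 -77.6]
[[39.3, -21.7, -1.3], [-0.0, -0.0, -0.65]]
[[41.1, -18.1, -1.3], [-0.0, -0.0, -0.65]]
[[42.5, -14.3, -1.3], [-0.0, -0.0, -0.65]]
[[43.6, -10.4, -1.3], [-0.0, -0.0, -0.65]]
[[44.4, -6.4, -1.3], [-0.0, -0.0, -0.65]]
[[44.8, -2.4, -1.3], [-0.0, -0.0, -0.65]]
[[44.8, 1.7, -1.3], [-0.0, -0.0, -0.65]]
[[44.5, 5.7, -1.3], [-0.0, -0.0, -0.65]]
[[43.8, 9.7, -1.3], [-0.0, -0.0, -0.65]]
[[42.8, 13.6, -1.3], [-0.0, -0.0, -0.65]]
[[41.4, 17.4, -1.3], [-0.0, -0.0, -0.65]]
[[39.6, 21.0, -1.3], [-0.0, -0.0, -0.65]]
[[37.6, 24.5, -1.3], [-0.0, -0.0, -0.65]]
[[35.2, 27.8, -1.3], [-0.0, -0.0, -0.65]]
[[32.6, 30.9, -1.3], [-0.0, -0.0, -0.65]]
```

Request:
drive_tool:
  plan:
    - [1,[39,-22,-5],[0,0,-0.65]]
    - [1,[41,-18,-5],[0,0,-0.65]]
    - [1,[42,-14,-5],[0,0,-0.65]]
    - [1,[44,-10,-5],[0,0,-0.65]]
    - [1,[44,-6,-5],[0,0,-0.65]]
  force: 40

```text
time_s: 0.7
position: [0.3234, -0.5019, 0.2527]
tool_rot: [-2.946, -1.074, -0.0]
ft_force: [0.7, 0.5, -0.1]
gripper_width: 1.0
```

Request:
drive_tool:
  plan:
    - [1,[45,-2,-5],[0,0,-0.65]]
    - [1,[45,2,-5],[0,0,-0.65]]
    - [1,[44,6,-2],[0,0,-0.65]]
    - [1,[44,10,0],[0,0,-0.65]]
    - [1,[43,14,0],[0,0,-0.65]]

```text
time_s: 1.2
position: [0.493, -0.3407, 0.2664]
tool_rot: [-2.615, -1.735, -0.003]
ft_force: [0.1, -0.6, 0.1]
gripper_width: 0.998
```

```bash
python3 - <<'E'
from h import *
plan([.655,-.20,.25],Rt(1.5926-np.pi))
E
```

```text
now [ 0.493  -0.3407  0.2664] [ 0.1 -0.6  0.1] d [ 0.162   0.1407 -0.0164] w [ -0.1  -0.2 -24.1]
[[38.5, 18.9, 3.4], [-0.0, -0.01, -0.6]]
[[36.8, 22.1, 3.4], [-0.0, -0.01, -0.6]]
[[34.8, 25.1, 3.3], [-0.0, -0.01, -0.6]]
[[32.6, 27.9, 3.3], [-0.0, -0.01, -0.6]]
[[30.1, 30.6, 3.3], [-0.0, -0.01, -0.6]]
```

Request:
drive_tool:
  plan:
    - [1,[39,19,3],[0,0,-0.6]]
    - [1,[37,22,3],[0,0,-0.6]]
    - [1,[35,25,3],[0,0,-0.6]]
    - [1,[33,28,3],[0,0,-0.6]]
    - [1,[30,31,3],[0,0,-0.6]]

```text
time_s: 1.7
position: [0.6606, -0.1898, 0.2518]
tool_rot: [-2.177, -2.263, -0.003]
ft_force: [-0.0, -0.9, 0.7]
gripper_width: 0.999
```

Request:
drive_tool:
  plan:
    - [1,[0,0,0],[0,0,0]]

```text
time_s: 1.8
position: [0.663, -0.1855, 0.2503]
tool_rot: [-2.168, -2.269, -0.005]
ft_force: [-1.0, -0.0, -0.1]
gripper_width: 0.999
```

```bash
python3 - <<'E'
from h import *
c=snap('wrist','w1');cv2.imwrite('pics/w1b.png',cv2.resize(c['color'][:,:,::-1],(800,600)))
plan([.664,-.20,.25],Rt(1.5926-np.pi))
E
```

```text
now [ 0.6617 -0.1872  0.2505] [ 0.3  0.1 -0.9] d [ 0.0023 -0.0128 -0.0005] w [-0.1 -0.2  1.2]
[[-12.9, 1.7, 0.4], [-0.01, -0.03, 0.15]]
```

View pics/w1b.png

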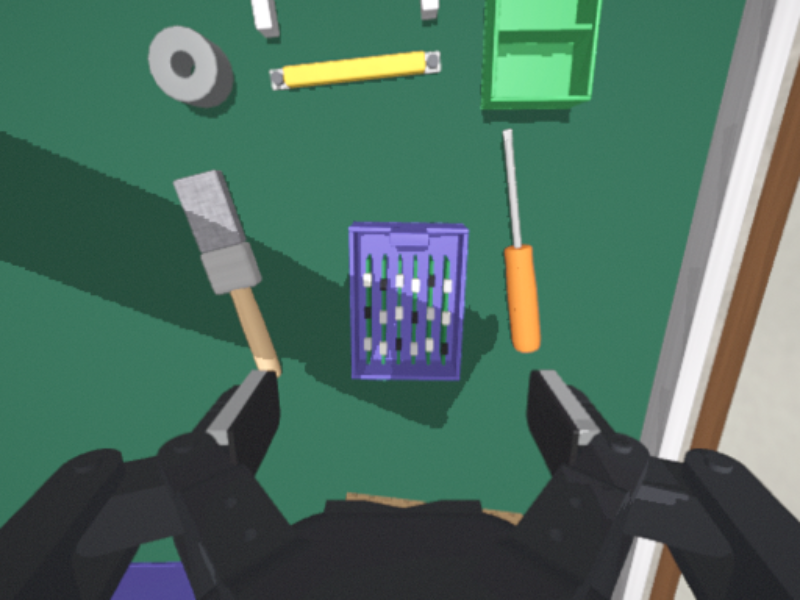

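```bash
python3 - <<'E'
from h import *
c=load('w1');im=c['color'][:,:,::-1]
cv2.imwrite('pics/w1c.png',cv2.resize(im[135:250,215:310],None,fx=6,fy=5.2 if 0 else 5,interpolation=cv2.INTER_CUBIC)) if 0 else cv2.imwrite('pics/w1c.png',cv2.resize(im[135:250,210:310],None,fx=5,fy=5,interpolation=cv2.INTER_CUBIC))
cv2.imwrite('pics/w1d.png',cv2.resize(im[0:75,150:300],None,fx=5,fy=5,interpolation=cv2.INTER_CUBIC))
E
```

```text
(no output)
```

View pics/w1c.png

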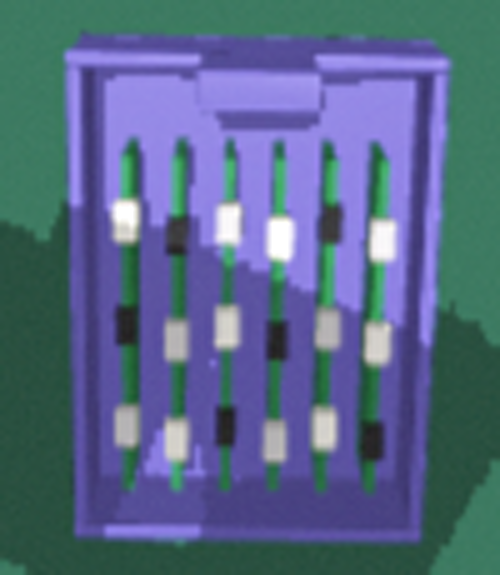

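View pics/w1d.png

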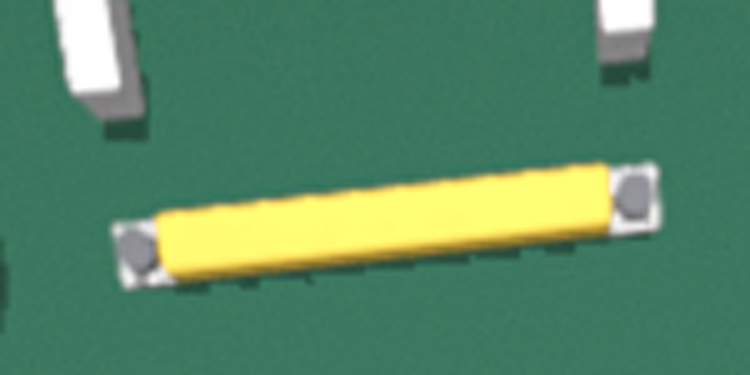

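```bash
python3 - <<'E'
from fit import *
a=load('scene0');b=load('side0');w=load('w1')
m=np.array
bo=[(a,m([[.265,-.058,.022],[.265,.058,.022],[.124,-.09,.132],[.146,-.09,.132],[.124,.09,.132],[.146,.09,.132]]),[[301.5,278.5],[334,248.5],[239.4,211.6],[247,216.6],[297.4,172.4],[305.6,177.6]]),
(b,m([[.265,-.058,.022],[.265,.058,.022],[.124,-.09,.132]]),[[235.6,293.2],[295.4,285],[208,204.4]])]
wo=[(w,m([[.04,.058,.022],[.04,-.058,.022]]),[[174.2,18.6],[270.2,6]])]
for o in (bo,wo,bo+wo):
    p,r=fit(o,[.615,-.03,1.67]);print('bay',p,r.tolist())
c,s=np.cos(p[2]),np.sin(p[2]);B=lambda X:m([c*(X[0]-p[0])+s*(X[1]-p[1]),-s*(X[0]-p[0])+c*(X[1]-p[1]),X[2]])
print('sill',B(onz(w,185.6,56.2,0)),B(onz(w,272.4,47.6,0)), B(onz(w,212.8,219.5,.012))*0)
to=[(a,m([[.07,-.05,0],[.07,.05,0],[.07,-.05,.04],[-.07,-.05,.04],[-.07,.05,.04]]),[[173.5,203],[205,188.5],[171,189.5],[147,166.5],[178,154.5]]),
(b,m([[.07,-.05,0],[.07,.05,0],[.07,-.05,.04],[.07,.05,.04],[-.07,-.05,.04],[-.07,.05,.04]]),[[209.5,177.5],[247,176],[208.5,165.5],[247,164],[210.5,135.5],[246,134.5]])]
tw=[(w,m([[-.07,.05,.04],[-.07,-.05,.04],[.07,.05,.04],[.07,-.05,.04],[.07,.05,0],[.07,-.05,0]]),[[225.8,242.4],[294.2,243],[223.4,146.4],[299.8,147.6],[226.4,142.2],[297.2,143.4]])]
for o in (to,tw,to+tw):
    q,r=fit(o,[.66,-.22,1.6]);print('tray',q,r.tolist())
t=m([q[0]+.065*np.cos(q[2]),q[1]+.065*np.sin(q[2])]);print('tab',t,'in bay tray',B(m([q[0],q[1],0])))
# tab height check from wrist: tab top far edge centre px -> 
print(tri([(w,262.2,154.5),(b,226.5,154.8)]),tri([(w,262.2,152),(a,186,171.5)]))
np.save('pq.npy',[p,q]); plan([t[0],t[1],.13],Rt(q[2]-np.pi))
E
```

```text
bay [ 0.61823818 -0.04064515  1.72035458] [[1.3, 0.5], [1.8, -0.9], [-0.2, -0.8], [0.5, -0.5], [0.1, 0.1], [-0.1, -1.1], [-0.9, 0.5], [-0.6, -0.3], [-1.4, -1.3]]
bay [ 0.6182981  -0.04389809  1.73027946] [[-0.3, 0.0], [0.3, -0.0]]
bay [ 0.61779319 -0.04242848  1.71963004] [[0.8, -0.2], [1.3, -1.5], [-0.7, -1.4], [0.0, -1.1], [-0.4, -0.3], [-0.5, -1.5], [-0.8, -0.3], [-0.5, -1.1], [-1.1, -1.9], [-0.5, -2.0], [0.3, -0.9]]
sill [0.00064496 0.05659651 0.        ] [-0.00090985 -0.057799    0.        ] [-0.  0.  0.]
tray [ 0.66590423 -0.22394802  1.59264994] [[-0.1, 0.6], [1.5, 0.3], [0.4, 1.5], [-0.9, -0.2], [0.3, -0.3], [-0.3, -0.0], [0.7, -0.0], [-0.8, -0.4], [0.1, -0.4], [-0.1, -0.6], [0.3, -0.9]]
tray [ 0.66912442 -0.22810532  1.60129128] [[-0.5, 1.0], [0.4, 1.4], [-0.2, -0.6], [0.7, -0.6], [0.3, -0.0], [-0.9, -0.1]]
tray [ 0.66806202 -0.22724581  1.59950536] [[-1.3, 0.2], [0.2, -0.2], [-0.8, 1.1], [-2.3, -0.3], [-1.1, -0.6], [-0.9, -0.7], [0.1, -0.9], [-1.4, -1.1], [-0.6, -1.2], [-1.0, -1.1], [-0.6, -1.6], [-1.3, 0.4], [-0.3, 0.9], [-0.9, -1.4], [0.0, -1.3], [-0.4, -0.7], [-1.5, -0.7]]
tab [ 0.66619619 -0.1622726 ] in bay tray [-0.19022822 -0.02230748  0.        ]
(array([ 0.66656614, -0.16528764,  0.06161961]), [np.float64(0.0008799627821158122), np.float64(0.0008799627821156491)]) (array([ 0.66628426, -0.15985438,  0.07413649]), [np.float64(0.000829883363237068), np.float64(0.0008298833632372803)])
now [ 0.6617 -0.1872  0.2505] [ 0.3  0.1 -0.9] d [ 0.0044  0.0249 -0.1205] w [-0.1 -0.2  0.8]
[[8.1, 1.9, 40.2], [-0.0, -0.01, 0.03]]
[[8.2, 1.8, 40.2], [-0.0, -0.01, 0.03]]
[[8.2, 1.8, 40.2], [-0.0, -0.01, 0.03]]
```

Request:
drive_tool:
  plan:
    - [1,[8,2,40],[0,0,0.05]]
    - [1,[8,2,40],[0,0,0.05]]
    - [1,[8,2,38],[0,0,0]]
    - [1,[0,0,0],[0,0,0]]

```text
time_s: 2.25
position: [0.6663, -0.1661, 0.1321]
tool_rot: [2.194, 2.246, 0.001]
ft_force: [-0.9, 0.2, -0.4]
gripper_width: 1.003
```

```bash
python3 - <<'E'
from h import *
p,q=np.load('pq.npy')
c=snap('wrist','w2');cv2.imwrite('pics/w2b.png',cv2.resize(c['color'][:,:,::-1],(800,600)))
plan([.6664,-.1623,.045],Rt(q[2]-np.pi))
E
```

```text
now [ 0.6682 -0.1676  0.136 ] [ 0.2 -0.7  1.3] d [-0.0018  0.0053 -0.091 ] w [ 0.4  0.2 -0.3]
[[2.8, -1.2, 45.5], [0.03, 0.01, -0.02]]
[[2.7, -1.0, 45.5], [0.03, 0.01, -0.02]]
```

View pics/w2b.png

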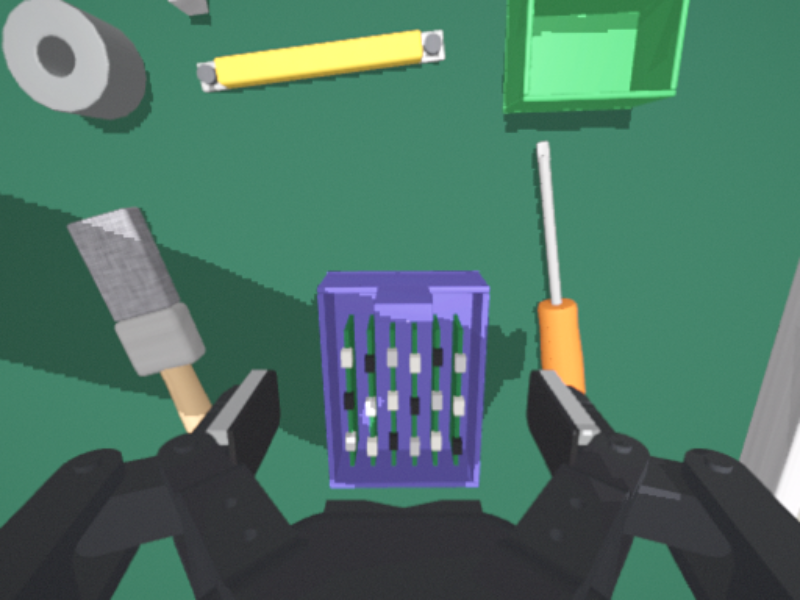

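Request:
drive_tool:
  plan:
    - [1,[2,-1,40],[0,0,0]]
    - [1,[2,0,35],[0,0,0]]
    - [1,[0,0,5],[0,0,0]]
    - [1,[0,0,0],[0,0,0]]

```text
time_s: 2.7
position: [0.6744, -0.1719, 0.0688]
tool_rot: [2.181, 2.221, 0.014]
ft_force: [-0.2, -0.1, 0.7]
gripper_width: 1.002
```

```bash
python3 - <<'E'
from h import *
p,q=np.load('pq.npy')
plan([.6664,-.1623,.045],Rt(q[2]-np.pi))
c=snap('wrist','w3');cv2.imwrite('pics/w3b.png',cv2.resize(c['color'][:,:,::-1],(800,600)))
c=snap('side','s3');cv2.imwrite('pics/s3b.png',cv2.resize(c['color'][110:240,170:310,::-1],None,fx=4,fy=4,interpolation=cv2.INTER_CUBIC))
E
```

```text
now [ 0.6744 -0.1719  0.0688] [-0.2 -0.1  0.7] d [-0.008   0.0096 -0.0238] w [ 1.5  0.8 -0.6]
[[10.1, -8.4, 23.5], [0.19, 0.1, -0.08]]
```

View pics/w3b.png

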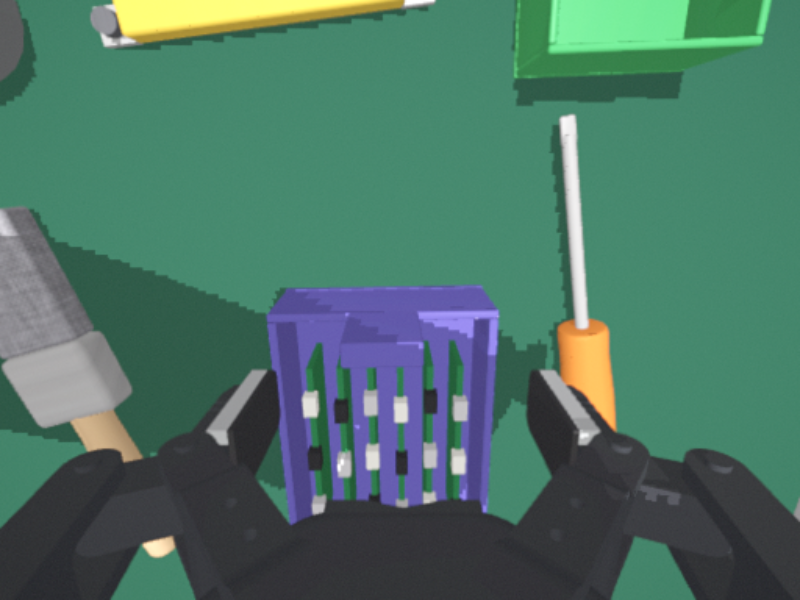

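View pics/s3b.png

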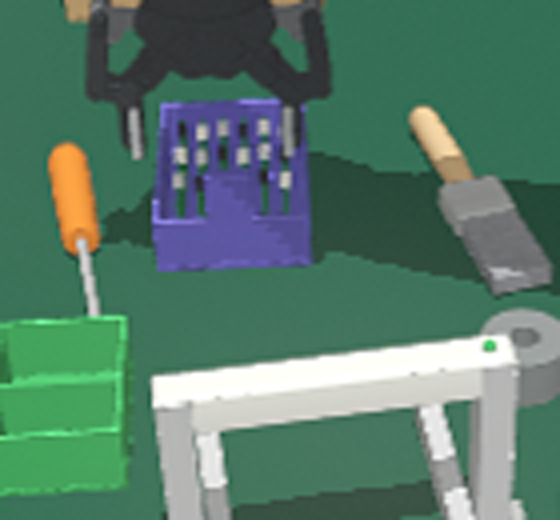

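Request:
drive_tool:
  plan:
    - [1,[10,-8,5],[0.2,0.1,-0.08]]
    - [1,[0,0,0],[0,0,0]]

```text
time_s: 3.0
position: [0.6686, -0.1628, 0.0692]
tool_rot: [2.185, 2.251, 0.002]
ft_force: [0.3, 0.1, -1.0]
gripper_width: 1.005
```

```bash
python3 - <<'E'
from h import *
p,q=np.load('pq.npy')
plan([.6664,-.1623,.046],Rt(q[2]-np.pi))
E
```

```text
now [ 0.6686 -0.1628  0.0692] [ 0.3  0.1 -1. ] d [-0.0022  0.0005 -0.0232] w [0.2 0.1 0.1]
[[0.6, -2.3, 23.2], [0.03, 0.02, 0.01]]
```

Request:
drive_tool:
  plan:
    - [1,[1,-2,12],[0,0,0]]
    - [1,[0,0,5],[0,0,0]]

```text
time_s: 3.2
position: [0.6682, -0.1621, 0.0543]
tool_rot: [2.181, 2.248, 0.005]
ft_force: [-1.2, 0.7, -0.0]
gripper_width: 0.999
```

```bash
python3 - <<'E'
from h import *
p,q=np.load('pq.npy')
plan([.6664,-.1623,.046],Rt(q[2]-np.pi)); print(arm.get_state()['joints'])
E
```

```text
now [ 0.6682 -0.1621  0.0543] [-1.2  0.7 -0. ] d [-0.0018 -0.0002 -0.0083] w [0.5 0.3 0.1]
[[-0.1, -1.9, 8.3], [0.06, 0.03, 0.01]]
[-3.85067602e-01  4.88448820e-01  1.65574358e+00 -5.53232618e-04
  9.87372835e-01 -4.15268528e-01]
```

Request:
drive_tool:
  plan:
    - [1,[0,-2,9],[0.06,0.03,0]]
    - [1,[0,0,0],[0,0,0]]

```text
time_s: 3.4
position: [0.6653, -0.1617, 0.0431]
tool_rot: [-2.185, -2.254, 0.001]
ft_force: [-0.1, -0.7, 0.1]
gripper_width: 1.005
```

```bash
python3 - <<'E'
from h import *
p,q=np.load('pq.npy')
plan([.6664,-.1623,.046],Rt(q[2]-np.pi))
c=snap('side','s4');cv2.imwrite('pics/s4b.png',cv2.resize(c['color'][110:210,170:280,::-1],None,fx=5,fy=5,interpolation=cv2.INTER_CUBIC))
E
```

```text
now [ 0.6653 -0.1617  0.0431] [-0.1 -0.7  0.1] d [ 0.0011 -0.0006  0.0029] w [-0.1 -0.1  0.1]
[[-0.7, 1.1, -2.9], [-0.01, -0.01, 0.02]]
```

View pics/s4b.png

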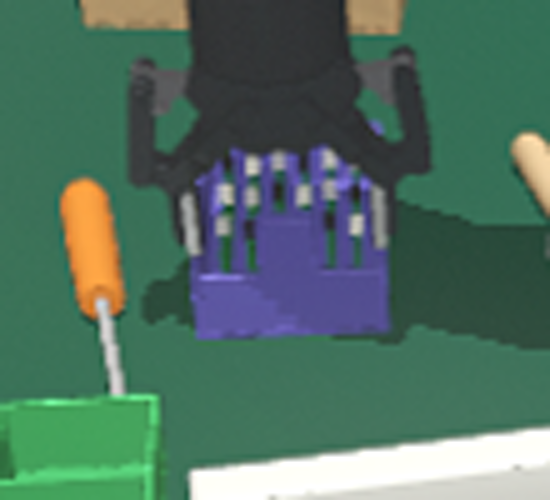

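Request:
drive_tool:
  plan:
    - [0.3,[0,1,-2],[0,0,0]]
    - [0.3,[0,0,0],[0,0,0]]
    - [0.3,[0,0,0],[0,0,0]]
    - [0.2,[0,0,0],[0,0,0]]
    - [0.2,[0,0,0],[0,0,0]]
  force: 30

```text
time_s: 3.95
position: [0.6675, -0.1621, 0.0467]
tool_rot: [-2.187, -2.255, 0.0]
ft_force: [-0.1, -0.0, -1.7]
gripper_width: 0.343
```

Request:
drive_tool:
  plan:
    - [0,[0,0,0],[0,0,0]]
    - [0,[0,0,0],[0,0,0]]
    - [0,[0,0,0],[0,0,0]]
  force: 30

```text
time_s: 4.25
position: [0.6675, -0.1622, 0.0467]
tool_rot: [2.187, 2.255, 0.0]
ft_force: [0.1, 0.4, -1.0]
gripper_width: 0.344
```

```bash
python3 - <<'E'
from h import *
p,q=np.load('pq.npy')
plan([.6664,-.1623,.046],Rt(q[2]-np.pi))
c=snap('wrist','w5');cv2.imwrite('pics/w5b.png',cv2.resize(c['color'][:,:,::-1],(800,600)))
c=snap('side','s5');cv2.imwrite('pics/s5b.png',cv2.resize(c['color'][110:210,170:280,::-1],None,fx=5,fy=5,interpolation=cv2.INTER_CUBIC))
E
```

```text
now [ 0.6675 -0.1622  0.0467] [ 0.1  0.4 -1. ] d [-0.0011 -0.0001 -0.0007] w [ 0.  -0.   0.1]
[[-0.1, -1.1, 0.7], [0.0, -0.0, 0.01]]
```

View pics/w5b.png

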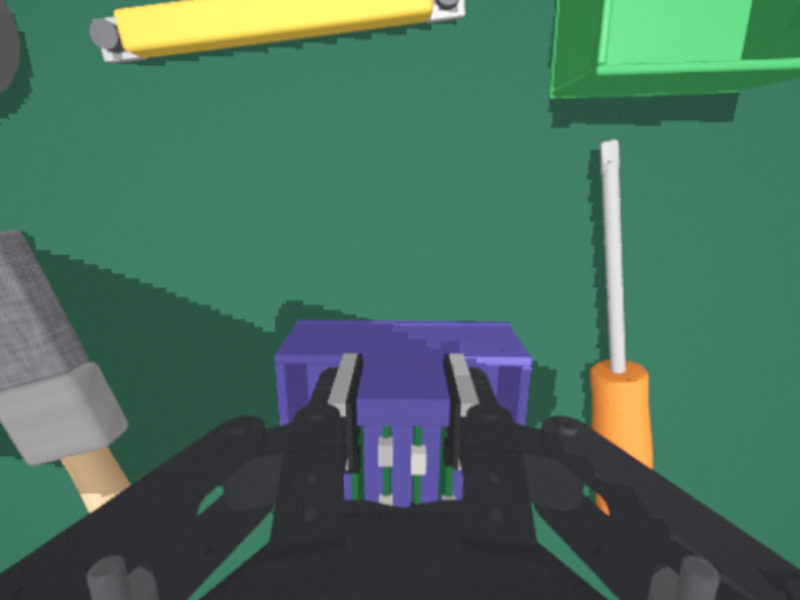

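View pics/s5b.png

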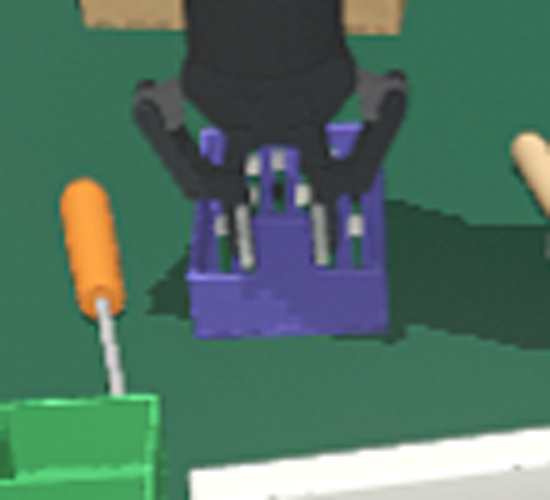

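```bash
cat >> h.py <<'E'
P=np.array([0.618,-0.0425,1.722])
def b2w(x,y,z): c,s=np.cos(P[2]),np.sin(P[2]); return np.array([P[0]+c*x-s*y,P[1]+s*x+c*y,z])
def w2b(X): c,s=np.cos(P[2]),np.sin(P[2]);dx,dy=X[0]-P[0],X[1]-P[1]; return np.array([c*dx+s*dy,-s*dx+c*dy,X[2]])
E
python3 - <<'E'
from h import *
s=arm.get_state(); print(w2b(s['position']))
plan(b2w(-.02,0,.0467),Rt(P[2]-np.pi),n=8)
E
```

```text
[-0.12574183 -0.03086132  0.04669417]
now [ 0.6674 -0.1622  0.0467] [-0.2  0.1 -0.8] d [-0.0464  0.0999  0.    ] w [ 0.  -0.  -6.9]
[[12.7, -5.4, -0.0], [0.0, -0.0, -0.11]]
[[12.7, -5.2, -0.0], [0.0, -0.0, -0.11]]
[[12.8, -5.0, -0.0], [0.0, -0.0, -0.11]]
[[12.9, -4.8, -0.0], [0.0, -0.0, -0.11]]
[[13.0, -4.6, -0.0], [0.0, -0.0, -0.11]]
[[13.0, -4.5, -0.0], [0.0, -0.0, -0.11]]
[[13.1, -4.3, -0.0], [0.0, -0.0, -0.11]]
[[13.2, -4.1, -0.0], [0.0, -0.0, -0.11]]
```

Request:
drive_tool:
  plan:
    - [0,[12.5,-5,0],[0,0,-0.11]]
    - [0,[12.5,-5,0],[0,0,-0.11]]
    - [0,[12.5,-5,0],[0,0,-0.11]]
    - [0,[12.5,-5,0],[0,0,-0.11]]
  force: 50

```text
time_s: 4.75
position: [0.6439, -0.1125, 0.0468]
tool_rot: [2.108, 2.324, -0.002]
ft_force: [1.9, -2.3, -1.7]
gripper_width: 0.34
```

```bash
python3 - <<'E'
from h import *
s=arm.get_state(); print(w2b(s['position']))
plan(b2w(-.02,0,.0467),Rt(P[2]-np.pi),n=4)
c=snap('wrist','w6');cv2.imwrite('pics/w6b.png',cv2.resize(c['color'][:,:,::-1],(800,600)))
E
```

```text
[-0.07311005 -0.01502826  0.046789  ]
now [ 0.6439 -0.1125  0.0468] [ 1.9 -2.3 -1.7] d [-0.0229  0.0502 -0.0001] w [ 0.1  0.2 -3.1]
[[13.1, -4.5, -0.0], [0.0, 0.01, -0.1]]
[[13.1, -4.3, -0.0], [0.0, 0.01, -0.1]]
[[13.2, -4.1, -0.0], [0.0, 0.01, -0.1]]
[[13.2, -3.9, 0.0], [0.0, 0.01, -0.1]]
```

View pics/w6b.png

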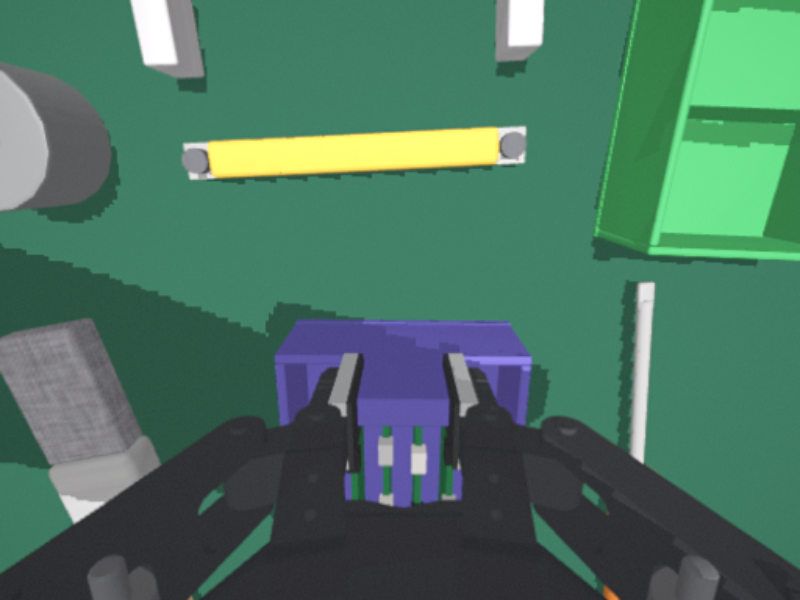

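Request:
drive_tool:
  plan:
    - [0,[13,-4,0],[0,0,-0.1]]
    - [0,[13,-4,0],[0,0,-0.1]]
    - [0,[13,-4,0],[0,0,-0.1]]
    - [0,[0,0,0],[0,0,0]]

```text
time_s: 5.2
position: [0.6242, -0.0678, 0.0468]
tool_rot: [2.053, 2.377, -0.002]
ft_force: [-1.9, 0.2, 0.2]
gripper_width: 0.338
```

```bash
python3 - <<'E'
from h import *
s=arm.get_state(); print(w2b(s['position']))
plan(b2w(-.02,0,.0467),Rt(P[2]-np.pi),n=1)
c=snap('wrist','w7');cv2.imwrite('pics/w7b.png',cv2.resize(c['color'][:,:,::-1],(800,600)))
E
```

```text
[-0.02597801 -0.00228911  0.04676761]
now [ 0.6242 -0.0678  0.0468] [-1.9  0.2  0.2] d [-0.0032  0.0056 -0.0001] w [-0.   0.1 -0.3]
[[6.0, -2.3, 0.1], [-0.0, 0.01, -0.04]]
```

View pics/w7b.png

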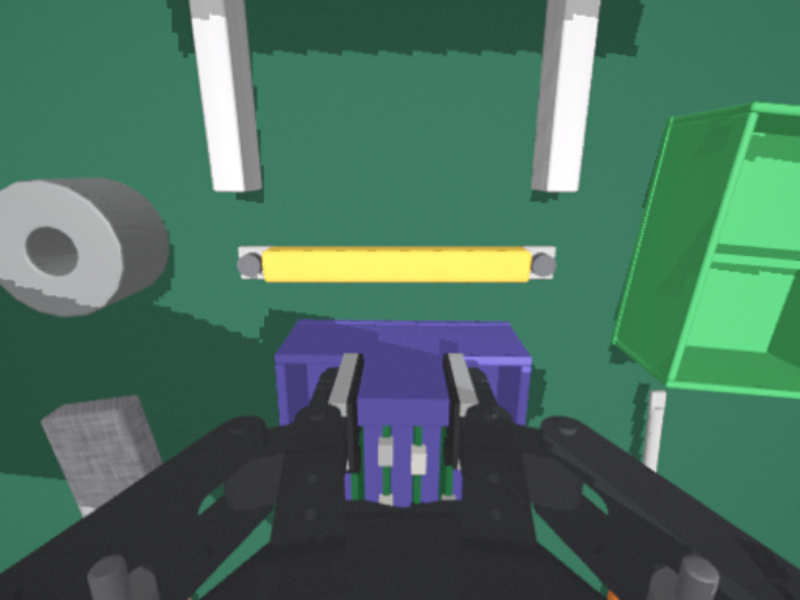

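Request:
drive_tool:
  plan:
    - [0,[5,-2,0],[0,0,-0.03]]
    - [0,[5,-1.5,0],[0,0,0]]
    - [0,[0,0,0],[0,0,0]]

```text
time_s: 5.55
position: [0.6194, -0.0583, 0.0467]
tool_rot: [2.05, 2.38, -0.001]
ft_force: [-0.0, 1.8, 0.7]
gripper_width: 0.337
```

```bash
python3 - <<'E'
from h import *
s=arm.get_state(); print(w2b(s['position']),s['ft_force'])
c=snap('wrist','w8');cv2.imwrite('pics/w8b.png',cv2.resize(c['color'][120:260,140:360,::-1],None,fx=3.5,fy=3.5,interpolation=cv2.INTER_CUBIC))
E
```

```text
[-0.01586143  0.00099618  0.04674627] [-0.00265566  1.83830378  0.67847429]
```

View pics/w8b.png

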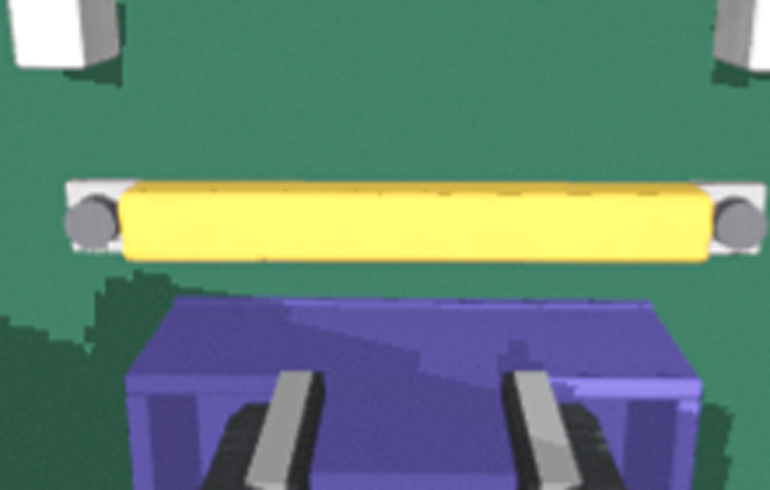

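Request:
drive_tool:
  plan:
    - [0,[3,0,0],[0,0,0]]
    - [0,[2,0,0],[0,0,0]]
    - [0,[0,0,0],[0,0,0]]

```text
time_s: 5.9
position: [0.6189, -0.0544, 0.0468]
tool_rot: [2.05, 2.378, -0.002]
ft_force: [0.2, -0.5, -0.2]
gripper_width: 0.34
```

Request:
drive_tool:
  plan:
    - [0,[1,0,0],[0,0,0]]
    - [0,[0,0,0],[0,0,0]]

```text
time_s: 6.1
position: [0.6188, -0.0537, 0.0468]
tool_rot: [2.051, 2.378, -0.002]
ft_force: [-0.1, 0.0, 0.8]
gripper_width: 0.34
```

Request:
drive_tool:
  plan:
    - [0,[1,0,0],[0,0,0]]
    - [0,[0,0,0],[0,0,0]]

```text
time_s: 6.3
position: [0.6187, -0.0529, 0.0468]
tool_rot: [2.051, 2.378, -0.002]
ft_force: [-0.1, -0.2, -0.6]
gripper_width: 0.339
```

Request:
drive_tool:
  plan:
    - [0,[1.5,0,0],[0,0,0]]
    - [0,[0,0,0],[0,0,0]]

```text
time_s: 6.5
position: [0.6185, -0.0514, 0.0468]
tool_rot: [2.051, 2.377, -0.002]
ft_force: [0.1, -0.9, 0.5]
gripper_width: 0.339
```

```bash
python3 - <<'E'
from h import *
s=arm.get_state(); print(w2b(s['position']),s['ft_force'])
c=snap('wrist','w9');cv2.imwrite('pics/w9b.png',cv2.resize(c['color'][120:260,140:360,::-1],None,fx=3.5,fy=3.5,interpolation=cv2.INTER_CUBIC))
E
```

```text
[-0.00889046  0.00081017  0.04675483] [ 0.14172138 -0.94736881  0.51648047]
```

View pics/w9b.png

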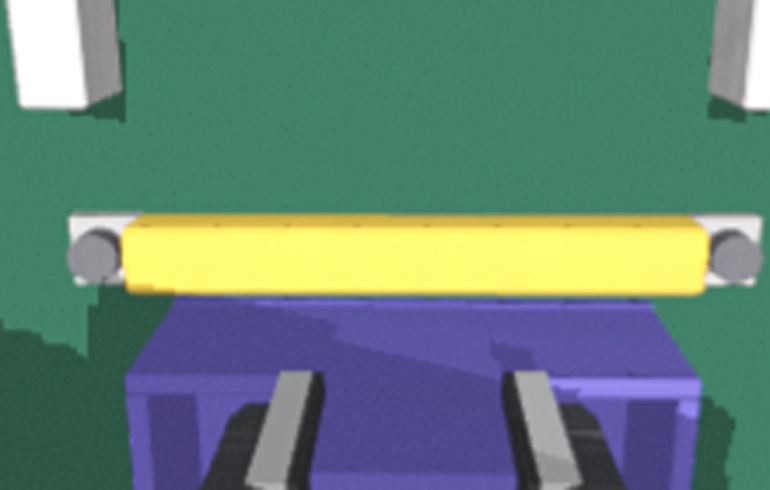

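Request:
drive_tool:
  plan:
    - [0,[1,0,0],[0,0,0]]
    - [0,[0,0,0],[0,0,0]]

```text
time_s: 6.75
position: [0.6184, -0.0504, 0.0468]
tool_rot: [2.051, 2.377, -0.002]
ft_force: [-0.5, -0.1, 0.2]
gripper_width: 0.339
```

Request:
drive_tool:
  plan:
    - [0,[1,0,0],[0,0,0]]
    - [0,[0,0,0],[0,0,0]]

```text
time_s: 6.95
position: [0.6183, -0.0494, 0.0468]
tool_rot: [2.051, 2.377, -0.002]
ft_force: [0.0, -0.9, -0.2]
gripper_width: 0.339
```

Request:
drive_tool:
  plan:
    - [0,[1,0,0],[0,0,0]]
    - [0,[0,0,0],[0,0,0]]

```text
time_s: 7.15
position: [0.6181, -0.0484, 0.0468]
tool_rot: [2.051, 2.377, -0.003]
ft_force: [1.1, -1.2, 0.3]
gripper_width: 0.335
```

Request:
drive_tool:
  plan:
    - [0,[1,0,0],[0,0,0]]
    - [0,[0,0,0],[0,0,0]]

```text
time_s: 7.35
position: [0.618, -0.0474, 0.0468]
tool_rot: [2.051, 2.377, -0.003]
ft_force: [0.6, -2.4, -0.6]
gripper_width: 0.335
```

Request:
drive_tool:
  plan:
    - [0,[1,0,0],[0,0,0]]
    - [0,[0,0,0],[0,0,0]]

```text
time_s: 7.55
position: [0.6179, -0.0471, 0.0468]
tool_rot: [2.048, 2.378, -0.004]
ft_force: [-0.5, -2.0, -1.6]
gripper_width: 0.337
```

```bash
python3 - <<'E'
from h import *
s=arm.get_state(); print(w2b(s['position']),s['ft_force'],s['wrist_torque'])
c=snap('wrist','w10');cv2.imwrite('pics/w10b.png',cv2.resize(c['color'][120:260,140:360,::-1],None,fx=3.5,fy=3.5,interpolation=cv2.INTER_CUBIC))
print(arm.get_state()['ft_force'])
E
```

```text
[-0.00450452  0.00076088  0.04676234] [-0.52804679 -2.0103578  -1.64489894] [-0.2365807  -0.02183815  0.15765454]
[ 0.7219928  -3.09897855 -1.22003064]
```

View pics/w10b.png

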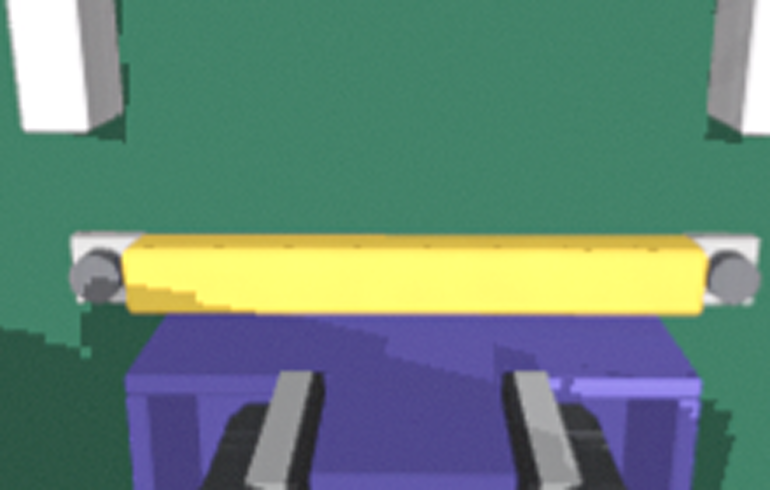

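Request:
drive_tool:
  plan:
    - [0,[1,0,0],[0,0,0]]
    - [0,[0.5,0,0],[0,0,0]]
    - [0,[0,0,0],[0,0,0]]

```text
time_s: 7.9
position: [0.6179, -0.047, 0.0467]
tool_rot: [2.045, 2.377, -0.007]
ft_force: [0.4, -3.7, -1.4]
gripper_width: 0.338
```

```bash
python3 - <<'E'
from h import *
s=arm.get_state(); print(w2b(s['position']),s['ft_force'],s['wrist_torque'])
E
```

```text
[-0.00441699  0.00075552  0.04673792] [ 0.43404411 -3.73345474 -1.44271394] [-0.33992393 -0.05193856  0.09403192]
```

Request:
drive_tool:
  plan:
    - [0,[-1.5,0,0],[0,0,0]]
    - [0,[-1.2,0,-3.6],[0,0.2,0]]
    - [0,[-1.2,0,-3.6],[0,0.2,0]]
    - [0,[0,0,0],[0,0,0]]
  force: 60

```text
time_s: 8.3
position: [0.6178, -0.0488, 0.0523]
tool_rot: [-2.021, -2.352, -0.054]
ft_force: [0.8, -0.6, -0.9]
gripper_width: 0.336
```

```bash
python3 - <<'E'
from h import *
s=arm.get_state(); print(w2b(s['position']),s['ft_force'],s['wrist_torque'])
plan(s['position'],Rt(P[2]-np.pi))
c=snap('wrist','w11');cv2.imwrite('pics/w11b.png',cv2.resize(c['color'][120:260,140:360,::-1],None,fx=3.5,fy=3.5,interpolation=cv2.INTER_CUBIC))
c=snap('side','s11');cv2.imwrite('pics/s11b.png',cv2.resize(c['color'][110:240,170:310,::-1],None,fx=5,fy=4.6,interpolation=cv2.INTER_CUBIC))
c=snap('scene','c11');cv2.imwrite('pics/c11b.png',cv2.resize(c['color'][130:260,150:300,::-1],None,fx=5,fy=4.6,interpolation=cv2.INTER_CUBIC))
E
```

```text
[-0.00615748  0.00110416  0.05234067] [ 0.81144902 -0.56893669 -0.90827125] [-0.53917651 -0.20095025  0.08798394]
now [ 0.6178 -0.0488  0.0523] [ 0.8 -0.6 -0.9] d [0. 0. 0.] w [ 0. -3. -0.]
[[0.0, 0.0, 0.0], [0.0, -0.38, -0.0]]
```

View pics/w11b.png

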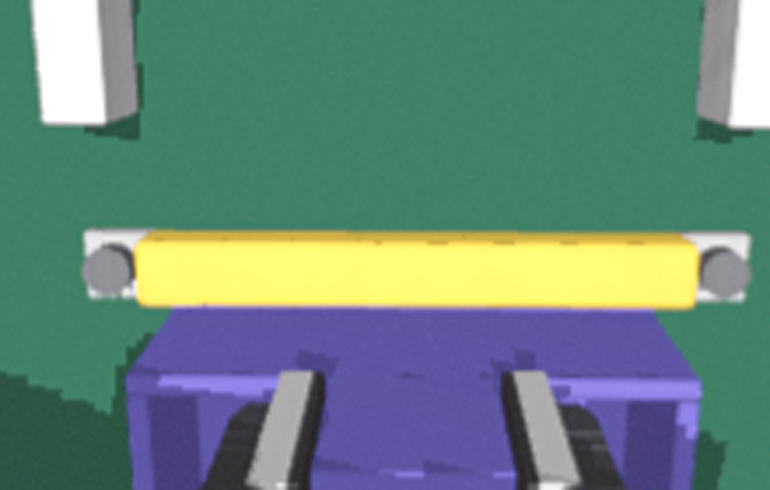

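View pics/c11b.png

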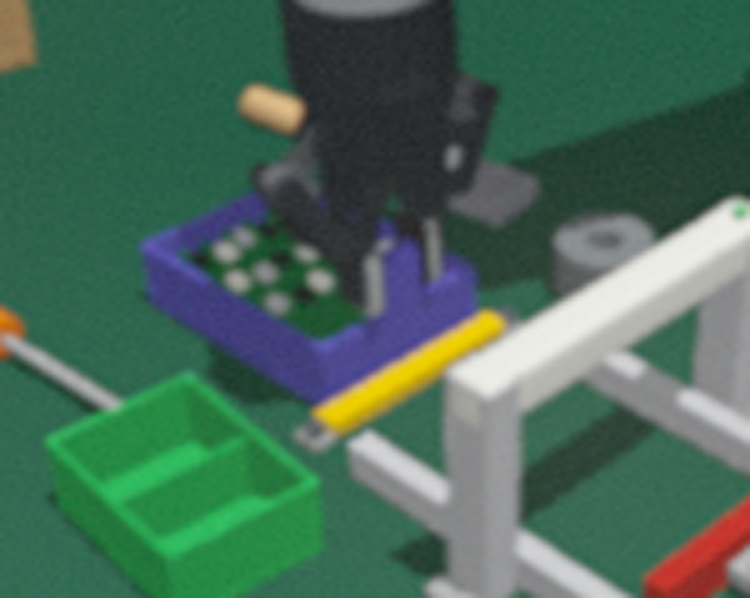

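The wrist view shows the tray front directly below the sill's lower edge (row about 308 in the crop). In the scene view its front is slightly raised and the rear is still down. I'll keep lifting.

Request:
drive_tool:
  plan:
    - [0,[-1.2,0,-3.8],[0,0.17,0]]
    - [0,[-1.2,0,-3.8],[0,0.17,0]]
    - [0,[-1,0,-3],[0,0.1,0]]
    - [0,[0,0,0],[0,0,0]]

```text
time_s: 8.85
position: [0.6178, -0.0521, 0.0622]
tool_rot: [-1.985, -2.313, -0.118]
ft_force: [1.0, -1.1, -3.5]
gripper_width: 0.335
```

```bash
python3 - <<'E'
from h import *
s=arm.get_state(); print(w2b(s['position']),s['ft_force'],s['wrist_torque'])
plan(s['position'],Rt(P[2]-np.pi))
c=snap('wrist','w12');cv2.imwrite('pics/w12b.png',cv2.resize(c['color'][120:260,140:360,::-1],None,fx=3.5,fy=3.5,interpolation=cv2.INTER_CUBIC))
c=snap('scene','c12');cv2.imwrite('pics/c12b.png',cv2.resize(c['color'][130:260,150:300,::-1],None,fx=5,fy=4.6,interpolation=cv2.INTER_CUBIC))
E
```

```text
[-0.00944761  0.00160423  0.06221838] [ 1.00736602 -1.11329147 -3.48408661] [-0.28501878 -0.31748173  0.08231369]
now [ 0.6178 -0.0521  0.0622] [ 1.  -1.1 -3.5] d [0. 0. 0.] w [-0.  -6.8  0.1]
[[0.0, 0.0, 0.0], [-0.01, -0.85, 0.01]]
```

View pics/w12b.png

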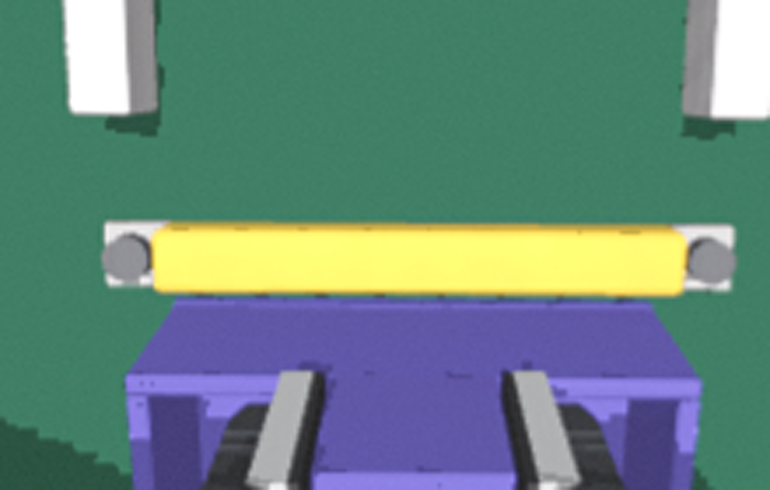

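View pics/c12b.png

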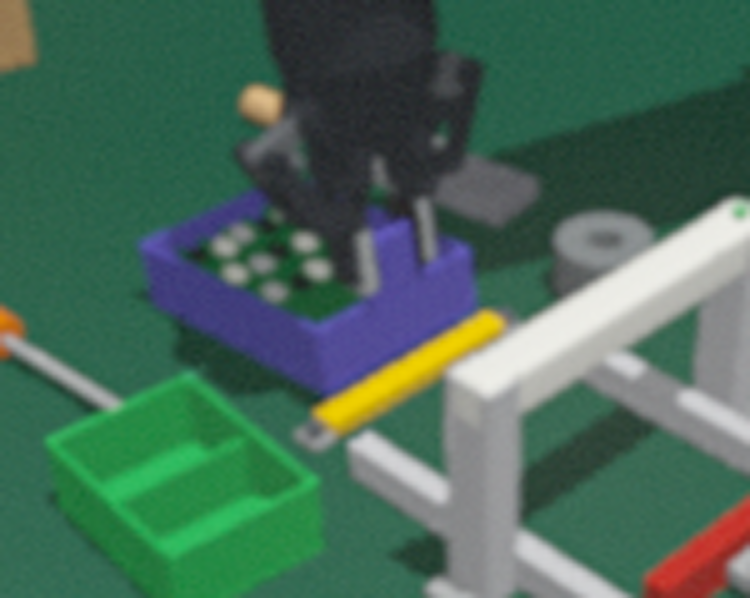

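Request:
drive_tool:
  plan:
    - [0,[4,0,0.4],[0,0,0]]
    - [0,[4,0,0.4],[0,0,0]]
    - [0,[2,0,0.2],[0,0,0]]
    - [0,[0,0,0],[0,0,0]]

```text
time_s: 9.35
position: [0.6152, -0.0405, 0.0614]
tool_rot: [-1.984, -2.313, -0.115]
ft_force: [0.5, -2.0, -2.7]
gripper_width: 0.334
```

```bash
cat >> h.py <<'E'
def tip():
    s=arm.get_state(); r=R.from_rotvec(s['tool_rot']); p=np.array(s['position'])
    f=p+r.apply([.005,0,.0467]); b=p+r.apply([-.135,0,.0467])
    print('tcp',w2b(p).round(4),'front',w2b(f).round(4),'rear',w2b(b).round(4),'F',np.round(s['ft_force'],1),'T',np.round(s['wrist_torque'],2))
E
python3 - <<'E'
from h import *
tip()
c=snap('wrist','w13');cv2.imwrite('pics/w13b.png',cv2.resize(c['color'][120:260,140:360,::-1],None,fx=3.5,fy=3.5,interpolation=cv2.INTER_CUBIC))
c=snap('scene','c13');cv2.imwrite('pics/c13b.png',cv2.resize(c['color'][130:260,150:300,::-1],None,fx=5,fy=4.6,interpolation=cv2.INTER_CUBIC))
E
```

```text
tcp [0.0024 0.0024 0.0614] front [0.0129 0.0026 0.0157] rear [-0.1261  0.0024 -0.0009] F [ 0.5 -2.  -2.7] T [-0.58 -0.16 -0.05]
```

View pics/w13b.png

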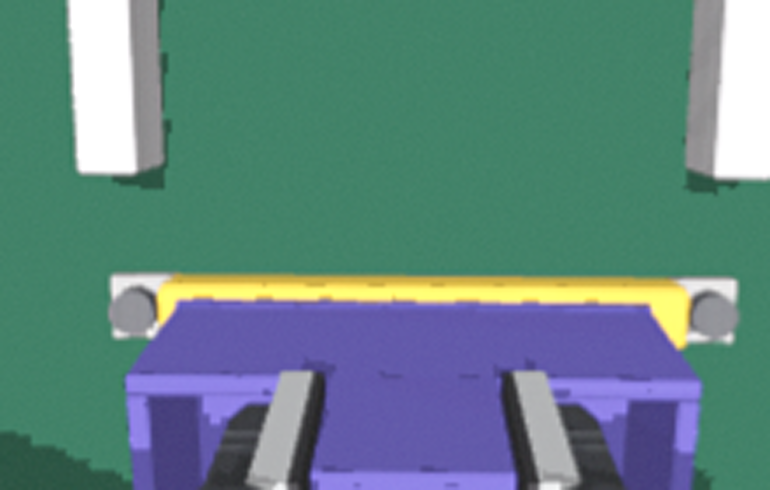

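View pics/c13b.png

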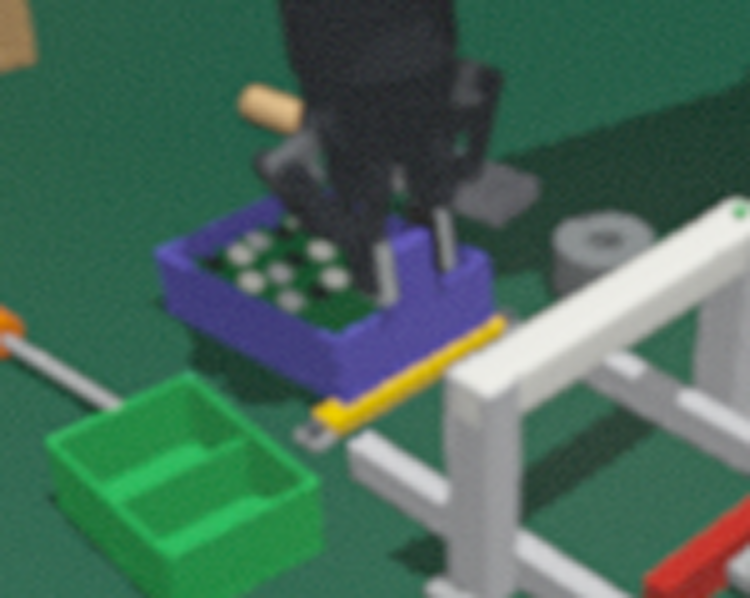

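Request:
drive_tool:
  plan:
    - [0,[0.2,0,2],[0,-0.09,0]]
    - [0,[0.2,0,1.5],[0,-0.06,0]]
    - [0,[0,0,0],[0,0,0]]
    - [0,[0,0,0],[0,0,0]]

```text
time_s: 9.85
position: [0.6152, -0.0395, 0.0593]
tool_rot: [-1.996, -2.326, -0.093]
ft_force: [-0.9, -1.5, -0.6]
gripper_width: 0.334
```

```bash
python3 - <<'E'
from h import *
tip()
c=snap('wrist','w14');cv2.imwrite('pics/w14b.png',cv2.resize(c['color'][120:260,140:360,::-1],None,fx=3.5,fy=3.5,interpolation=cv2.INTER_CUBIC))
c=snap('scene','c14');cv2.imwrite('pics/c14b.png',cv2.resize(c['color'][130:260,150:300,::-1],None,fx=5,fy=4.6,interpolation=cv2.INTER_CUBIC))
E
```

```text
tcp [0.0034 0.0023 0.0593] front [0.0129 0.0025 0.0133] rear [-0.1265  0.0023 -0.0003] F [-0.9 -1.5 -0.6] T [-0.26 -0.03 -0.02]
```

View pics/w14b.png

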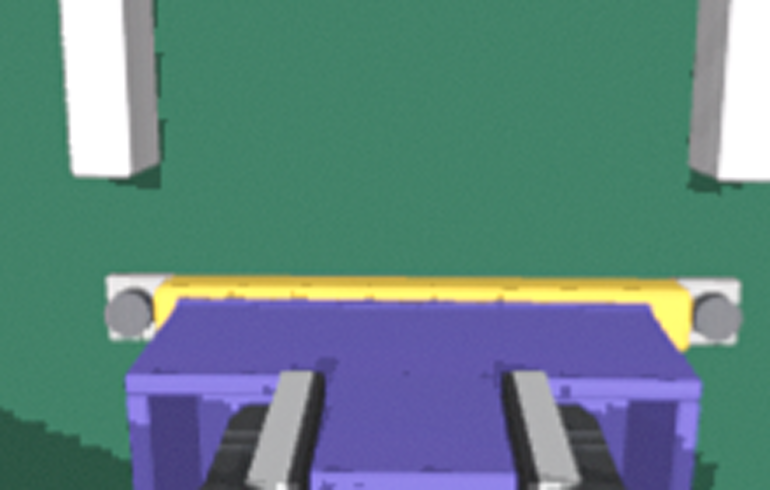

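View pics/c14b.png

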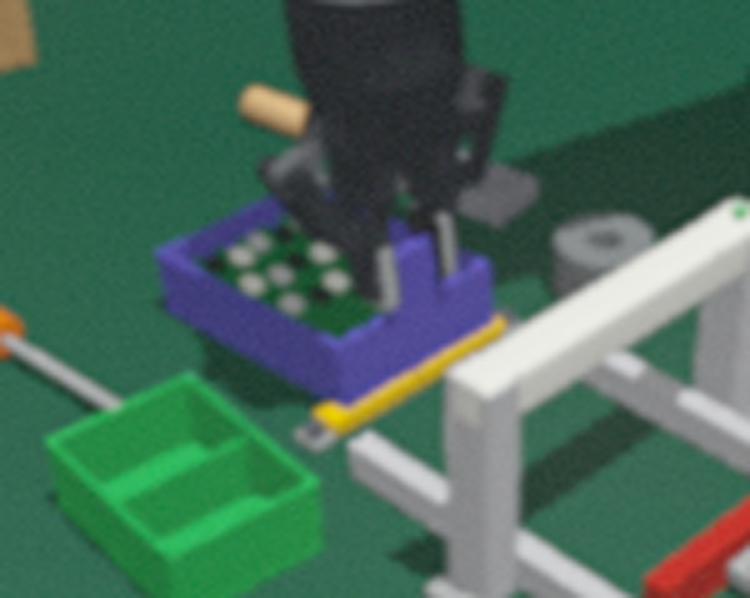

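Request:
drive_tool:
  plan:
    - [0.45,[0,0,0],[0,0,0]]
    - [0.6,[0,0,0],[0,0,0]]
    - [0.6,[0,0,0],[0,0,0]]
    - [0.6,[0,0,0],[0,0,0]]

```text
time_s: 10.35
position: [0.6155, -0.0388, 0.0595]
tool_rot: [-1.995, -2.324, -0.096]
ft_force: [0.2, 0.9, -1.2]
gripper_width: 0.6
```

```bash
python3 - <<'E'
from h import *
tip()
c=snap('wrist','w15');cv2.imwrite('pics/w15b.png',cv2.resize(c['color'][120:260,140:360,::-1],None,fx=3.5,fy=3.5,interpolation=cv2.INTER_CUBIC))
E
```

```text
tcp [0.0041 0.0019 0.0595] front [0.0137 0.002  0.0135] rear [-0.1256  0.002  -0.0004] F [ 0.2  0.9 -1.2] T [-0.07 -0.06 -0.  ]
```

View pics/w15b.png

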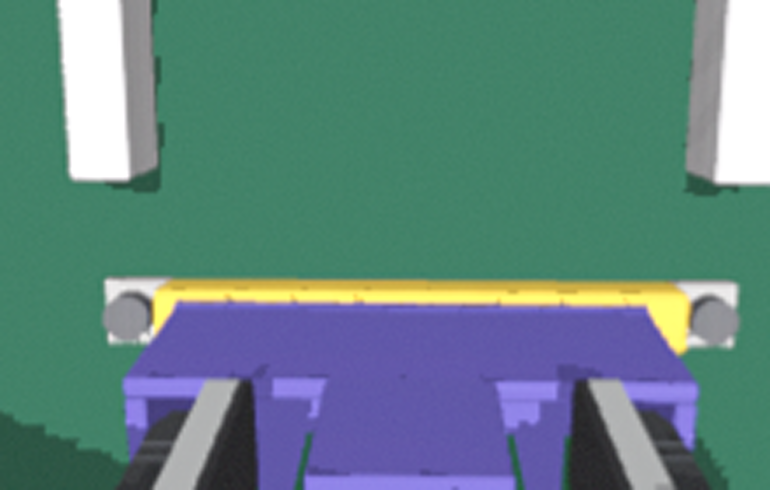

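Request:
drive_tool:
  plan:
    - [0.7,[1,0,-15],[0,0,0]]
    - [0.7,[0,0,-40],[0,-0.2,0]]
    - [0.7,[0,0,-45],[0,-0.3,0]]
    - [0.5,[-30,0,-20],[0,-0.2,0]]
    - [0.5,[-45,0,0],[0,0,0]]

```text
time_s: 10.9
position: [0.628, -0.1183, 0.186]
tool_rot: [-2.038, -2.388, 0.006]
ft_force: [0.4, -0.6, 0.3]
gripper_width: 0.5
```

```bash
python3 - <<'E'
from h import *
tip()
plan(b2w(-.165,0.0,.15),Rt(P[2]-np.pi))
c=snap('side','s16');cv2.imwrite('pics/s16b.png',cv2.resize(c['color'][100:260,170:330,::-1],None,fx=4,fy=3.7,interpolation=cv2.INTER_CUBIC))
E
```

```text
tcp [-0.0764  0.0015  0.186 ] front [-0.0714  0.0017  0.1393] rear [-0.2114  0.0008  0.1394] F [ 0.4 -0.6  0.3] T [-0.06 -0.01 -0.02]
now [ 0.628  -0.1183  0.186 ] [ 0.4 -0.6  0.3] d [ 0.0148 -0.0874 -0.036 ] w [-0.2  0.1  0.4]
[[-44.3, 0.5, 18.0], [-0.01, 0.0, 0.02]]
[[-44.3, 0.6, 18.0], [-0.01, 0.0, 0.02]]
```

View pics/s16b.png

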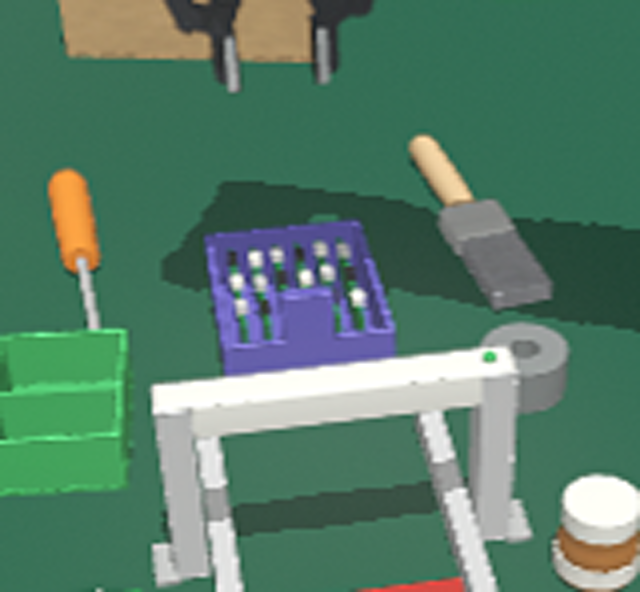

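Request:
drive_tool:
  plan:
    - [0.5,[-44,0,5],[0,0,0]]
    - [0.5,[-44,0,10],[0,0,0]]
    - [0.5,[0,0,0],[0,0,0]]

```text
time_s: 11.25
position: [0.6436, -0.2166, 0.1767]
tool_rot: [2.041, 2.375, -0.007]
ft_force: [-0.1, 0.5, -0.4]
gripper_width: 0.501
```

```bash
python3 - <<'E'
from h import *
tip()
plan(b2w(-.16,0.0,.028),Rt(P[2]-np.pi))
c=snap('wrist','w17');cv2.imwrite('pics/w17b.png',cv2.resize(c['color'][:,:,::-1],(800,600),interpolation=cv2.INTER_CUBIC))
E
```

```text
tcp [-0.1759  0.0009  0.1767] front [-0.1714  0.0008  0.13  ] rear [-0.3114  0.0008  0.1314] F [-0.1  0.5 -0.4] T [-0.02 -0.02 -0.02]
now [ 0.6436 -0.2166  0.1767] [-0.1  0.5 -0.4] d [-0.0015  0.0159 -0.1487] w [ 0.2  0.6 -0. ]
[[4.4, 0.1, 37.1], [0.01, 0.02, -0.0]]
[[4.3, 0.1, 37.1], [0.01, 0.02, -0.0]]
[[4.2, 0.2, 37.2], [0.01, 0.02, -0.0]]
[[4.1, 0.2, 37.2], [0.01, 0.02, -0.0]]
```

View pics/w17b.png

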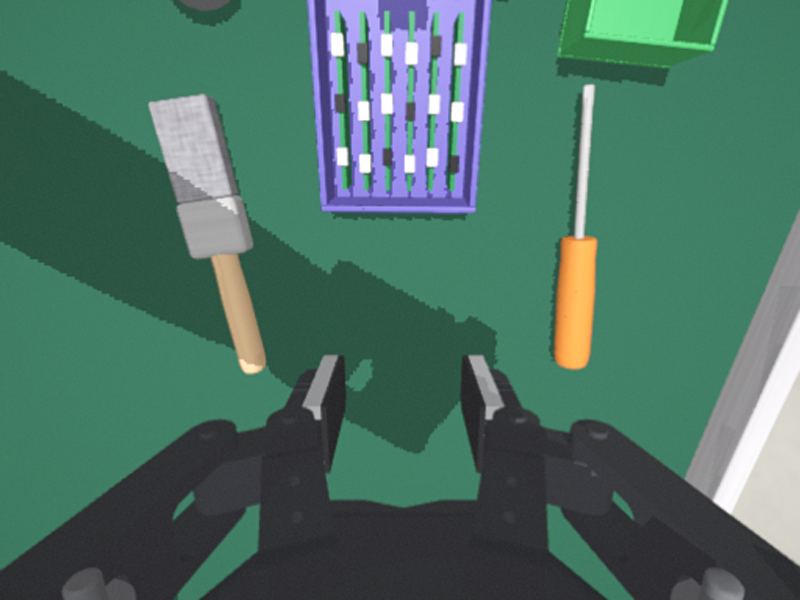

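```bash
python3 - <<'E'
from h import *
c=load('w17')
for u,v in [(321,212),(476,212)]: print(w2b(onz(c,u*.64,v*.64,.04)))
E
```

```text
[-0.13034444  0.05340472  0.04      ]
[-0.13035491 -0.04677985  0.04      ]
```

Request:
drive_tool:
  plan:
    - [0.5,[4,0,36],[0,0,0]]
    - [0.5,[4,0,36],[0,0,0]]
    - [0.5,[2,0,36],[0,0,0]]
    - [0.5,[0,0,20],[0,0,0]]
    - [0.5,[0,0,0],[0,0,0]]

```text
time_s: 11.8
position: [0.6462, -0.2023, 0.0532]
tool_rot: [2.034, 2.371, 0.001]
ft_force: [-1.5, 0.8, -1.0]
gripper_width: 0.5
```

```bash
python3 - <<'E'
from h import *
tip()
plan(b2w(-.15,0.0,.027),Rt(P[2]-np.pi))
c=snap('wrist','w18');cv2.imwrite('pics/w18b.png',cv2.resize(c['color'][:,:,::-1],(800,600),interpolation=cv2.INTER_CUBIC))
E
```

```text
tcp [-0.1622 -0.0038  0.0532] front [-0.1578 -0.0044  0.0065] rear [-0.2978 -0.0046  0.0082] F [-1.5  0.8 -1. ] T [ 0.04  0.02 -0.07]
now [ 0.6462 -0.2023  0.0532] [-1.5  0.8 -1. ] d [-0.0056  0.0115 -0.0262] w [0.7 0.7 0.1]
[[12.6, -4.1, 26.0], [0.09, 0.09, 0.01]]
```

View pics/w18b.png

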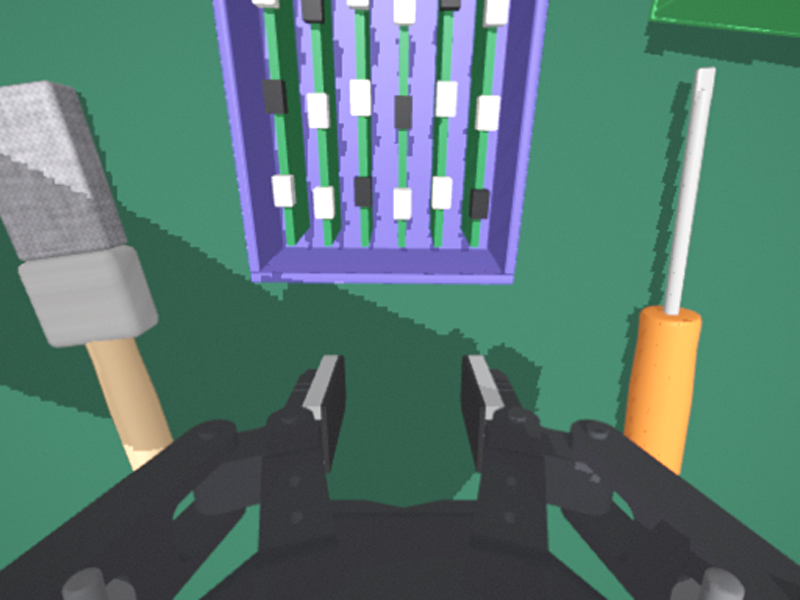

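Request:
drive_tool:
  plan:
    - [0.5,[2,-5,12],[0.09,0.09,0]]
    - [0.5,[2,0,11],[0,0,0]]
    - [0.5,[0,0,0],[0,0,0]]

```text
time_s: 12.15
position: [0.6441, -0.1991, 0.0355]
tool_rot: [2.039, 2.38, 0.004]
ft_force: [-0.1, -1.0, -0.2]
gripper_width: 0.5
```

```bash
python3 - <<'E'
from h import *
tip()
plan(b2w(-.15,0.002,.027),Rt(P[2]-np.pi))
c=snap('side','s19');cv2.imwrite('pics/s19b.png',cv2.resize(c['color'][100:260,170:330,::-1],None,fx=4,fy=3.7,interpolation=cv2.INTER_CUBIC))
E
```

```text
tcp [-0.1588 -0.0022  0.0355] front [-0.154  -0.0025 -0.0112] rear [-0.294  -0.0029 -0.0107] F [-0.1 -1.  -0.2] T [-0.01  0.06  0.03]
now [ 0.6441 -0.1991  0.0355] [-0.1 -1.  -0.2] d [-0.0055  0.008  -0.0085] w [0.4 0.2 0.2]
[[8.8, -4.3, 8.4], [0.05, 0.03, 0.02]]
```

View pics/s19b.png

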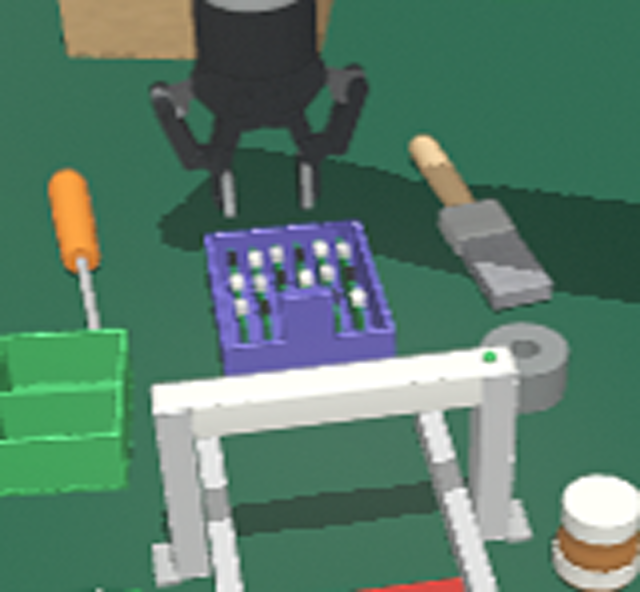

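Request:
drive_tool:
  plan:
    - [0.5,[2,-4,12],[0.05,0.03,0]]
    - [0.5,[2,0,4],[0,0,0]]
    - [0.5,[0,0,0],[0,0,0]]

```text
time_s: 12.5
position: [0.641, -0.1967, 0.0209]
tool_rot: [2.042, 2.383, 0.001]
ft_force: [-0.7, -0.3, -0.2]
gripper_width: 0.496
```

```bash
python3 - <<'E'
from h import *
tip()
plan(b2w(-.15,0.002,.021),Rt(P[2]-np.pi))
E
```

```text
tcp [-0.1559  0.0005  0.0209] front [-0.151   0.0004 -0.0258] rear [-0.291   0.     -0.0255] F [-0.7 -0.3 -0.2] T [-0.05 -0.01  0.02]
now [ 0.641  -0.1967  0.0209] [-0.7 -0.3 -0.2] d [-0.0024  0.0056  0.0001] w [0.2 0.1 0.1]
[[5.9, -1.5, -0.1], [0.02, 0.02, 0.02]]
```

Request:
drive_tool:
  plan:
    - [0.5,[5,-1,0],[0,0,0]]
    - [0.5,[5,0,0],[0,0,0]]
    - [0.5,[5,0,0],[0,0,0]]
    - [0.5,[5,0,0],[0,0,0]]
    - [0.5,[5,0,0],[0,0,0]]

```text
time_s: 13.0
position: [0.6365, -0.1723, 0.0214]
tool_rot: [2.039, 2.38, -0.001]
ft_force: [-0.5, -2.6, -1.8]
gripper_width: 0.502
```

```bash
python3 - <<'E'
from h import *
tip()
plan(b2w(-.1,0.002,.021),Rt(P[2]-np.pi))
c=snap('wrist','w20');cv2.imwrite('pics/w20b.png',cv2.resize(c['color'][:,:,::-1],(800,600),interpolation=cv2.INTER_CUBIC))
E
```

```text
tcp [-0.1311  0.0012  0.0214] front [-0.1264  0.001  -0.0253] rear [-0.2664  0.0007 -0.0245] F [-0.5 -2.6 -1.8] T [-0.44 -0.09 -0.04]
now [ 0.6365 -0.1723  0.0214] [-0.5 -2.6 -1.8] d [-0.0055  0.0306 -0.0004] w [0.3 0.3 0.1]
[[31.1, -0.7, 0.2], [0.03, 0.04, 0.02]]
```

View pics/w20b.png

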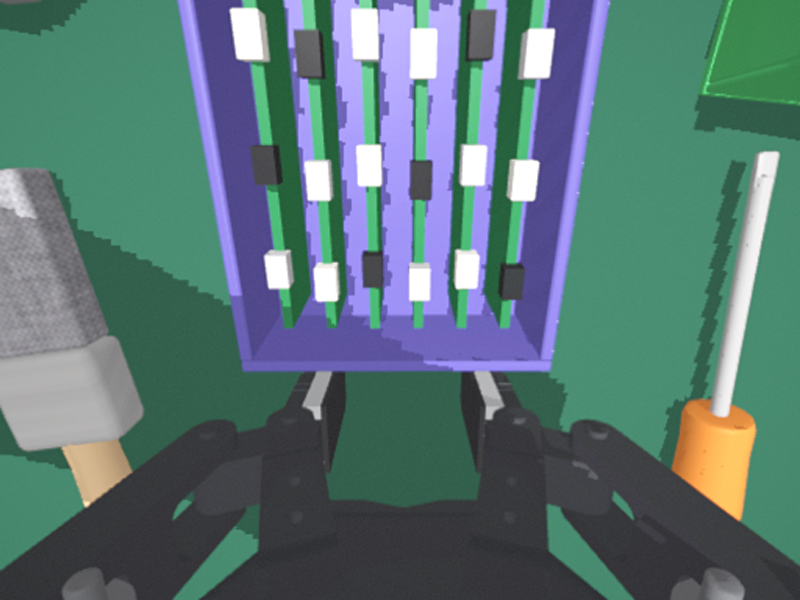

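Request:
drive_tool:
  plan:
    - [0.5,[10,0,0],[0.03,0.03,0]]
    - [0.5,[10,0,0],[0,0,0]]
    - [0.5,[10,0,0],[0,0,0]]
    - [0.5,[10,0,0],[0,0,0]]

```text
time_s: 13.45
position: [0.6314, -0.1323, 0.0229]
tool_rot: [2.04, 2.38, -0.002]
ft_force: [1.1, -4.7, 1.9]
gripper_width: 0.5
```

```bash
python3 - <<'E'
from h import *
tip()
plan(b2w(-.06,0.002,.021),Rt(P[2]-np.pi))
c=snap('wrist','w21');cv2.imwrite('pics/w21b.png',cv2.resize(c['color'][:,:,::-1],(600,450),interpolation=cv2.INTER_CUBIC))
c=snap('side','s21');cv2.imwrite('pics/s21b.png',cv2.resize(c['color'][100:260,170:330,::-1],None,fx=4,fy=3.7,interpolation=cv2.INTER_CUBIC))
E
```

```text
tcp [-0.0908  0.0003  0.0229] front [-0.0861  0.0001 -0.0238] rear [-2.261e-01 -2.000e-04 -2.300e-02] F [ 1.1 -4.7  1.9] T [-0.75 -0.06 -0.04]
now [ 0.6314 -0.1323  0.0229] [ 1.1 -4.7  1.9] d [-0.0064  0.0302 -0.0019] w [0.2 0.4 0.1]
[[30.8, -1.7, 1.7], [0.02, 0.05, 0.02]]
```

View pics/w21b.png

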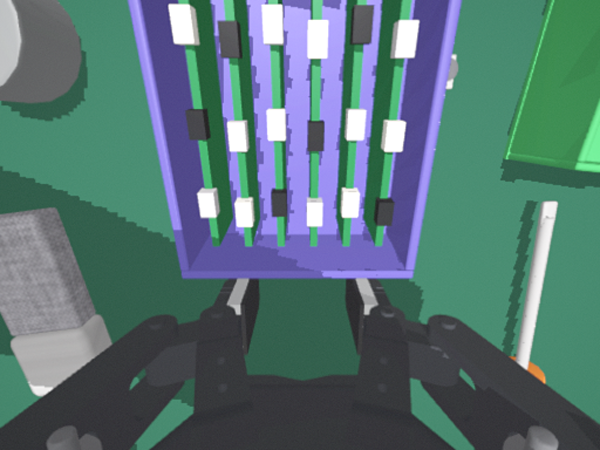

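View pics/s21b.png

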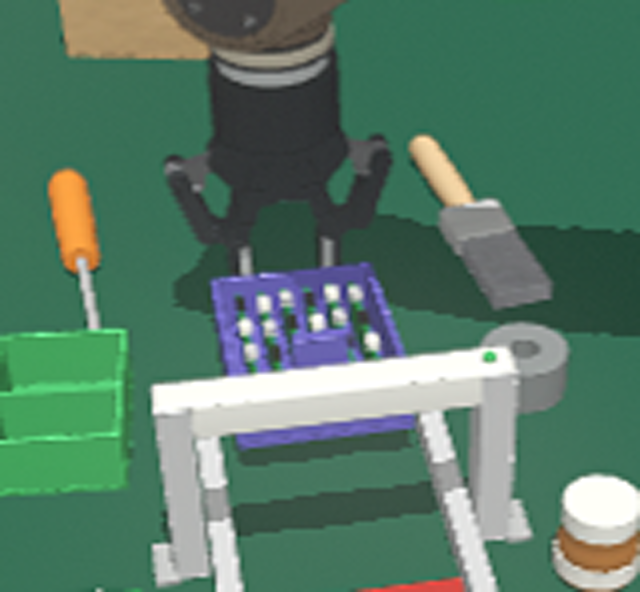

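Request:
drive_tool:
  plan:
    - [0.5,[8,-0.5,0.5],[0.02,0.04,0]]
    - [0.5,[8,-0.3,0.4],[0,0,0]]
    - [0.5,[8,0,0.3],[0,0,0]]

```text
time_s: 13.85
position: [0.6299, -0.111, 0.0253]
tool_rot: [2.033, 2.38, -0.001]
ft_force: [-1.1, -8.1, 5.6]
gripper_width: 0.503
```

```bash
python3 - <<'E'
from h import *
tip()
plan(b2w(-.03,0.002,.021),Rt(P[2]-np.pi))
c=snap('wrist','w22');cv2.imwrite('pics/w22b.png',cv2.resize(c['color'][:,:,::-1],(600,450),interpolation=cv2.INTER_CUBIC))
c=snap('side','s22');cv2.imwrite('pics/s22b.png',cv2.resize(c['color'][100:260,170:330,::-1],None,fx=4,fy=3.7,interpolation=cv2.INTER_CUBIC))
E
```

```text
tcp [-0.0695 -0.0015  0.0253] front [-0.0649 -0.0018 -0.0214] rear [-0.2049 -0.0026 -0.0202] F [-1.1 -8.1  5.6] T [-1.19  0.15  0.17]
now [ 0.6299 -0.111   0.0253] [-1.1 -8.1  5.6] d [-0.0094  0.0385 -0.0043] w [0.4 0.5 0.3]
[[39.5, -3.3, 4.0], [0.05, 0.06, 0.04]]
```

View pics/w22b.png

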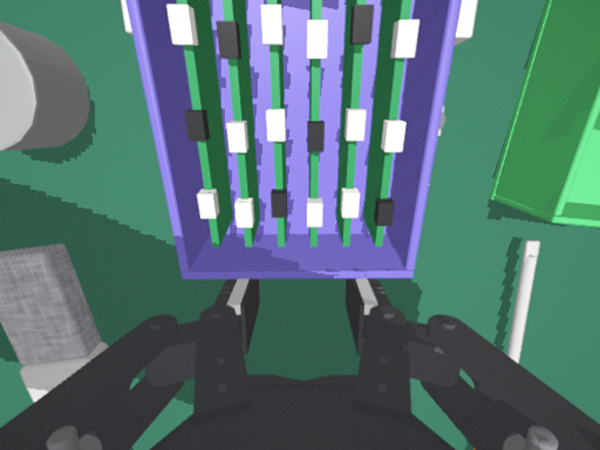

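View pics/s22b.png

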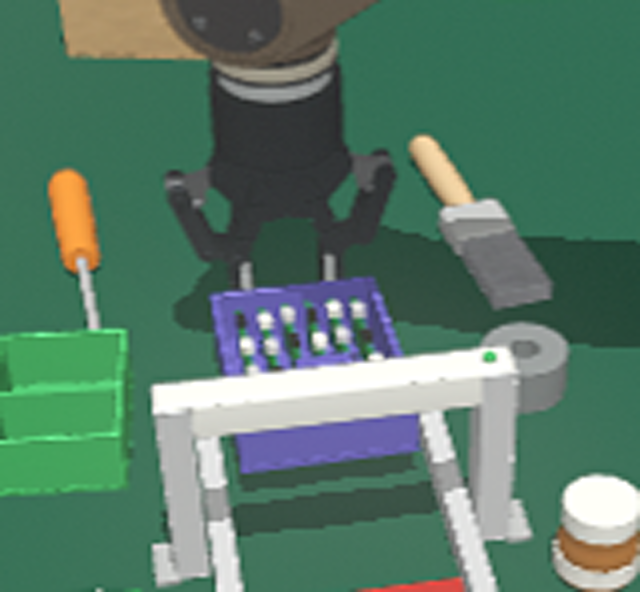

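Request:
drive_tool:
  plan:
    - [0.5,[1,-1.5,-4],[0.04,0.05,0.02]]
    - [0.5,[2,-1,-4],[0,0,0]]
    - [0.5,[0,0,0],[0,0,0]]

```text
time_s: 14.25
position: [0.6239, -0.1032, 0.0314]
tool_rot: [-2.04, -2.375, -0.004]
ft_force: [0.4, 0.5, 0.1]
gripper_width: 0.5
```

```bash
python3 - <<'E'
from h import *
tip()
c=snap('scene','c23');cv2.imwrite('pics/c23b.png',cv2.resize(c['color'][130:280,170:330,::-1],None,fx=5,fy=4,interpolation=cv2.INTER_CUBIC))
E
```

```text
tcp [-0.0609  0.0033  0.0314] front [-0.0555  0.0036 -0.0153] rear [-0.1955  0.0035 -0.0167] F [0.4 0.5 0.1] T [-0.05  0.04  0.02]
```

View pics/c23b.png

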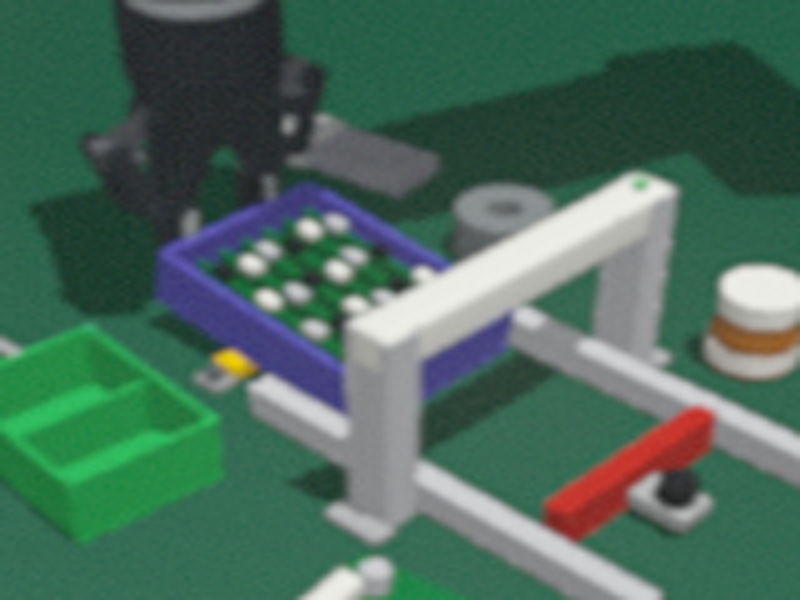

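Request:
drive_tool:
  plan:
    - [0.5,[4,0,-2],[0,0,0]]
    - [0.5,[6,0,-1],[0,0,0]]
    - [0.5,[6,0,0],[0,0,0]]

```text
time_s: 14.6
position: [0.6208, -0.088, 0.0336]
tool_rot: [-2.04, -2.375, -0.001]
ft_force: [1.3, -1.6, -0.9]
gripper_width: 0.503
```

```bash
python3 - <<'E'
from h import *
tip()
plan(b2w(0,0.002,.033),Rt(P[2]-np.pi))
c=snap('wrist','w24');cv2.imwrite('pics/w24b.png',cv2.resize(c['color'][:,:,::-1],(600,450),interpolation=cv2.INTER_CUBIC))
c=snap('scene','c24');cv2.imwrite('pics/c24b.png',cv2.resize(c['color'][130:280,170:330,::-1],None,fx=5,fy=4,interpolation=cv2.INTER_CUBIC))
E
```

```text
tcp [-0.0454  0.0041  0.0336] front [-0.04    0.0044 -0.0131] rear [-0.18    0.0044 -0.0143] F [ 1.3 -1.6 -0.9] T [-0.39 -0.05 -0.  ]
now [ 0.6208 -0.088   0.0336] [ 1.3 -1.6 -0.9] d [-0.0048  0.0452 -0.0006] w [-0.4 -0.5 -0. ]
[[45.4, 2.1, 0.9], [-0.05, -0.06, -0.0]]
```

View pics/c24b.png

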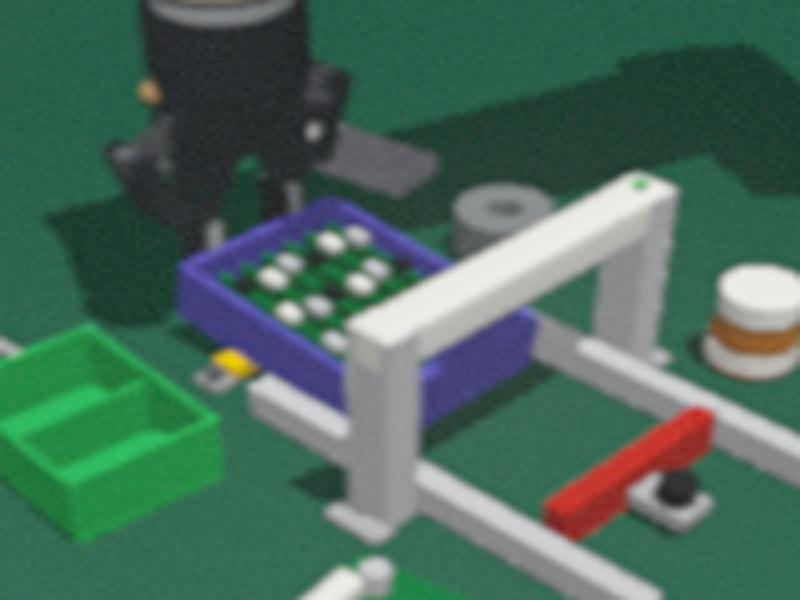

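View pics/w24b.png

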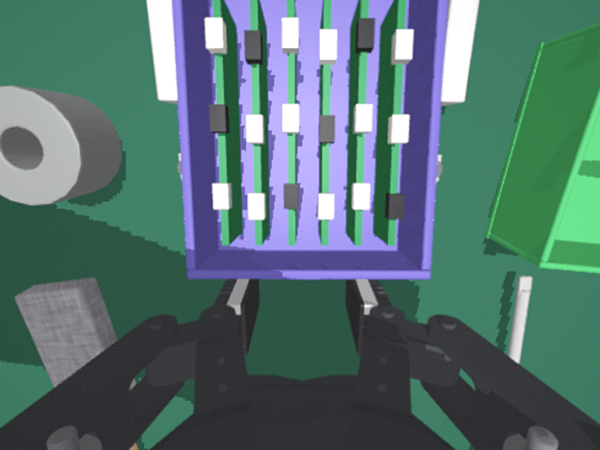

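Request:
drive_tool:
  plan:
    - [0.5,[8,0.3,1],[-0.03,-0.05,0]]
    - [0.5,[8,0.3,1],[0,0,0]]
    - [0.5,[8,0.3,1],[0,0,0]]

```text
time_s: 15.0
position: [0.6179, -0.0626, 0.0305]
tool_rot: [-2.046, -2.382, 0.002]
ft_force: [0.5, -2.0, -0.5]
gripper_width: 0.496
```

```bash
python3 - <<'E'
from h import *
tip()
plan(b2w(0,0.002,.028),Rt(P[2]-np.pi))
c=snap('scene','c25');cv2.imwrite('pics/c25b.png',cv2.resize(c['color'][130:280,170:330,::-1],None,fx=5,fy=4,interpolation=cv2.INTER_CUBIC))
E
```

```text
tcp [-0.0198  0.0031  0.0305] front [-0.0148  0.0032 -0.0162] rear [-0.1548  0.0032 -0.0163] F [ 0.5 -2.  -0.5] T [-0.42 -0.05 -0.04]
now [ 0.6179 -0.0626  0.0305] [ 0.5 -2.  -0.5] d [-0.0019  0.0198 -0.0025] w [-0.1 -0.   0. ]
[[19.8, 1.1, 2.5], [-0.01, -0.01, 0.0]]
```

View pics/c25b.png

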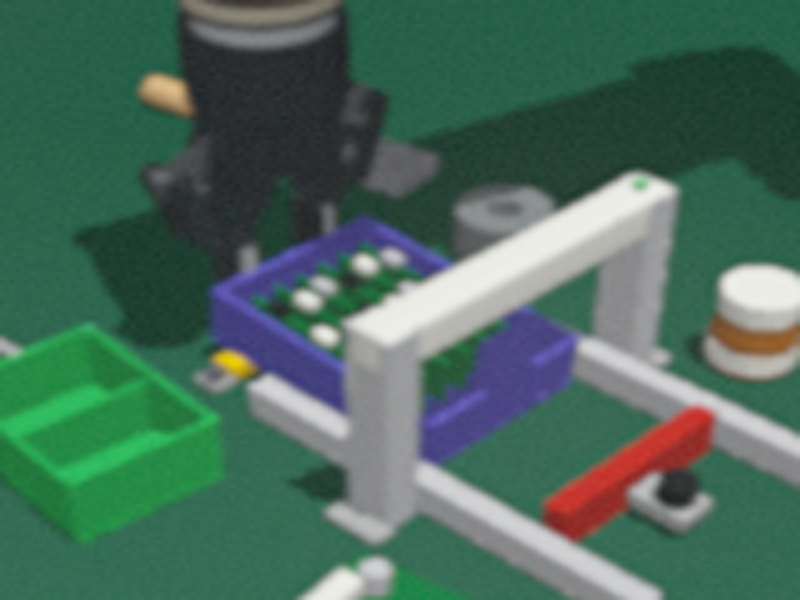

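Request:
drive_tool:
  plan:
    - [0.5,[8,0.3,1.5],[0,0,0]]
    - [0.5,[8,0.3,1.5],[0,0,0]]
    - [0.5,[8,0.3,1],[0,0,0]]
    - [0.5,[0,0,0],[0,0,0]]

```text
time_s: 15.45
position: [0.6153, -0.0348, 0.0271]
tool_rot: [-2.044, -2.383, -0.0]
ft_force: [-0.7, -0.1, 0.2]
gripper_width: 0.498
```

```bash
python3 - <<'E'
from h import *
tip()
plan(b2w(0.03,0.002,.025),Rt(P[2]-np.pi))
c=snap('wrist','w26');cv2.imwrite('pics/w26b.png',cv2.resize(c['color'][:,:,::-1],(600,450),interpolation=cv2.INTER_CUBIC))
c=snap('scene','c26');cv2.imwrite('pics/c26b.png',cv2.resize(c['color'][130:280,170:330,::-1],None,fx=5,fy=4,interpolation=cv2.INTER_CUBIC))
E
```

```text
tcp [0.008  0.0015 0.0271] front [ 0.0131  0.0016 -0.0196] rear [-0.1269  0.0014 -0.0197] F [-0.7 -0.1  0.2] T [-0.03 -0.01  0.02]
now [ 0.6153 -0.0348  0.0271] [-0.7 -0.1  0.2] d [-0.0038  0.0216 -0.0021] w [-0.1 -0.1  0.1]
[[22.0, -0.4, 2.2], [-0.01, -0.01, 0.01]]
```

View pics/c26b.png

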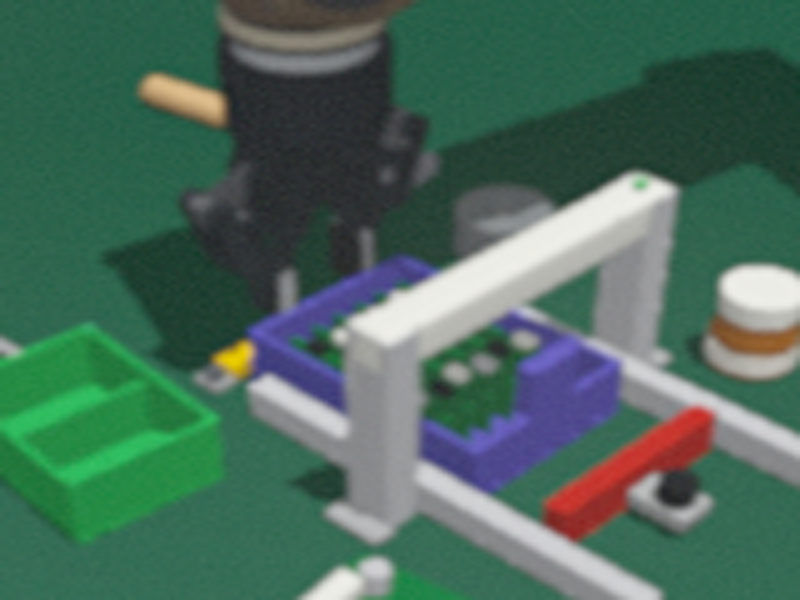

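View pics/w26b.png

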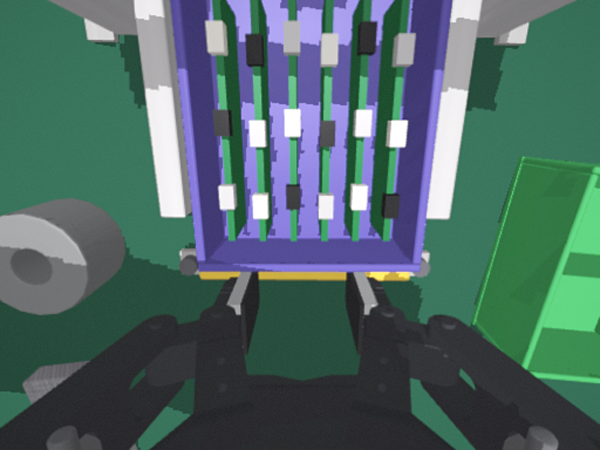

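Request:
drive_tool:
  plan:
    - [0.5,[7,0,0],[0,0,0]]
    - [0.5,[7,0,0],[0,0,0]]
    - [0.5,[7,0,0],[0,0,0]]
    - [0.5,[0,0,0],[0,0,0]]

```text
time_s: 15.95
position: [0.6124, -0.0144, 0.0273]
tool_rot: [2.046, 2.383, -0.001]
ft_force: [-0.4, -0.9, 1.0]
gripper_width: 0.5
```

```bash
python3 - <<'E'
from h import *
tip()
plan(b2w(0.05,0.001,.026),Rt(P[2]-np.pi))
c=snap('wrist','w27');cv2.imwrite('pics/w27b.png',cv2.resize(c['color'][:,:,::-1],(600,450),interpolation=cv2.INTER_CUBIC))
c=snap('side','s27');cv2.imwrite('pics/s27b.png',cv2.resize(c['color'][140:300,170:330,::-1],None,fx=4,fy=3.7,interpolation=cv2.INTER_CUBIC))
c=snap('scene','c27');cv2.imwrite('pics/c27b.png',cv2.resize(c['color'][130:280,190:350,::-1],None,fx=5,fy=4,interpolation=cv2.INTER_CUBIC))
E
```

```text
tcp [0.0286 0.0013 0.0273] front [ 0.0335  0.0013 -0.0194] rear [-0.1065  0.0012 -0.0193] F [-0.4 -0.9  1. ] T [-0.01 -0.   -0.08]
now [ 0.6124 -0.0144  0.0273] [-0.4 -0.9  1. ] d [-0.0029  0.0212 -0.0013] w [-0.   0.1  0. ]
[[21.4, 0.3, 1.3], [-0.0, 0.01, 0.01]]
```

View pics/c27b.png

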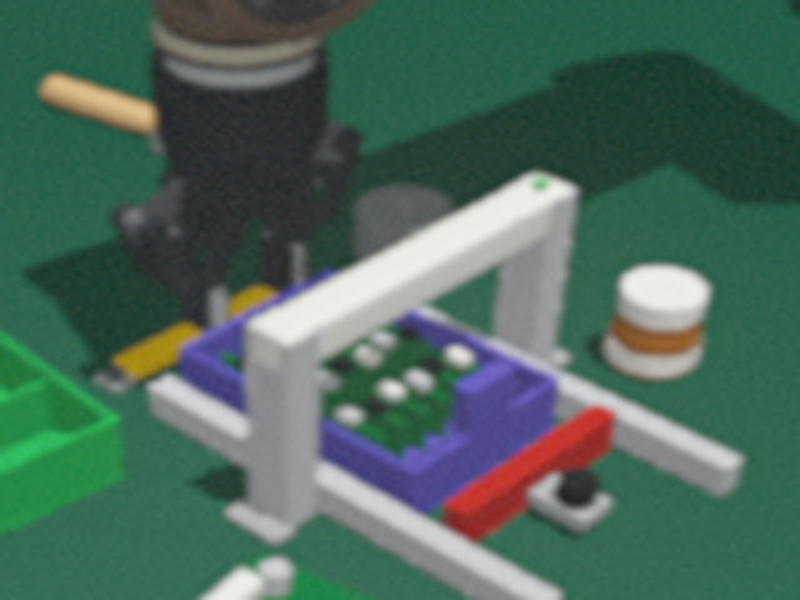

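View pics/s27b.png

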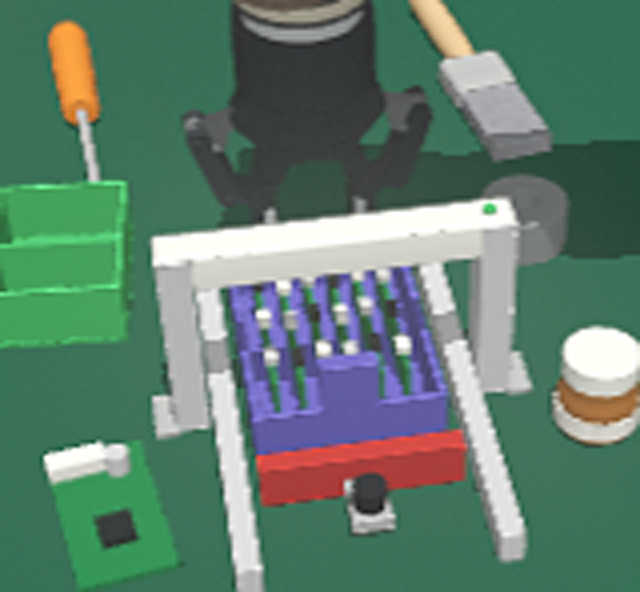

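View pics/w27b.png

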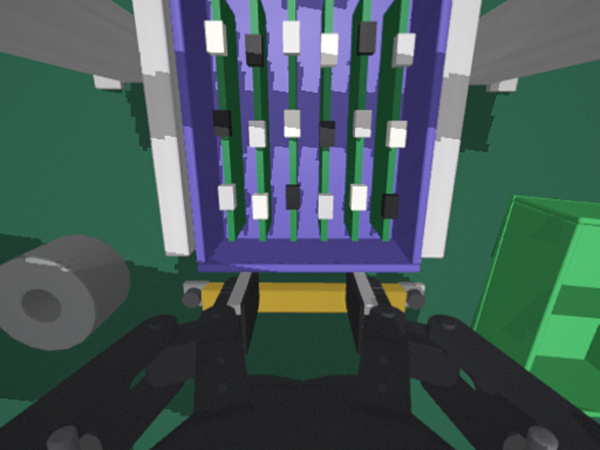

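Request:
drive_tool:
  plan:
    - [0.5,[5,0,0.3],[0,0,0]]
    - [0.5,[5,0,0.3],[0,0,0]]
    - [0.5,[0,0,0],[0,0,0]]

```text
time_s: 16.4
position: [0.6115, -0.0057, 0.0271]
tool_rot: [2.045, 2.381, -0.002]
ft_force: [0.7, -1.1, 0.3]
gripper_width: 0.5
```

```bash
python3 - <<'E'
from h import *
tip()
c=snap('side','s28');cv2.imwrite('pics/s28b.png',cv2.resize(c['color'][210:280,220:310,::-1],None,fx=8,fy=8,interpolation=cv2.INTER_CUBIC))
c=snap('scene','c28');cv2.imwrite('pics/c28b.png',cv2.resize(c['color'][200:270,250:340,::-1],None,fx=8,fy=8,interpolation=cv2.INTER_CUBIC))
E
```

```text
tcp [0.0374 0.0009 0.0271] front [ 0.0422  0.0008 -0.0196] rear [-0.0978  0.0008 -0.0192] F [ 0.7 -1.1  0.3] T [-0.02  0.03  0.04]
```

View pics/s28b.png

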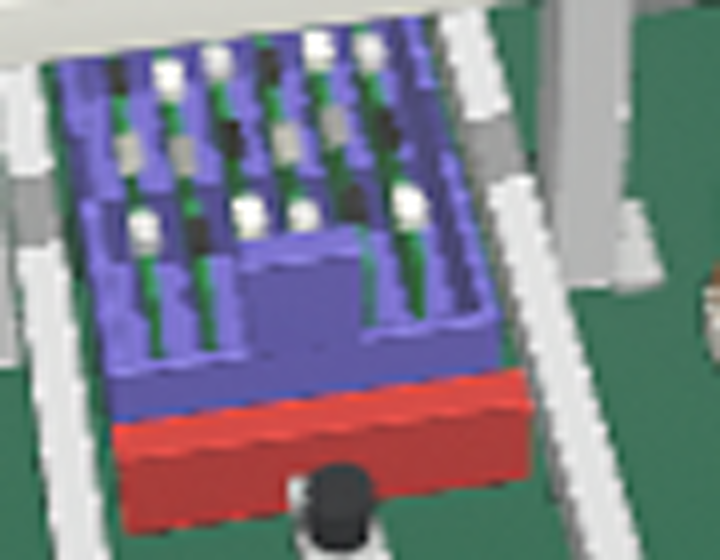

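View pics/c28b.png

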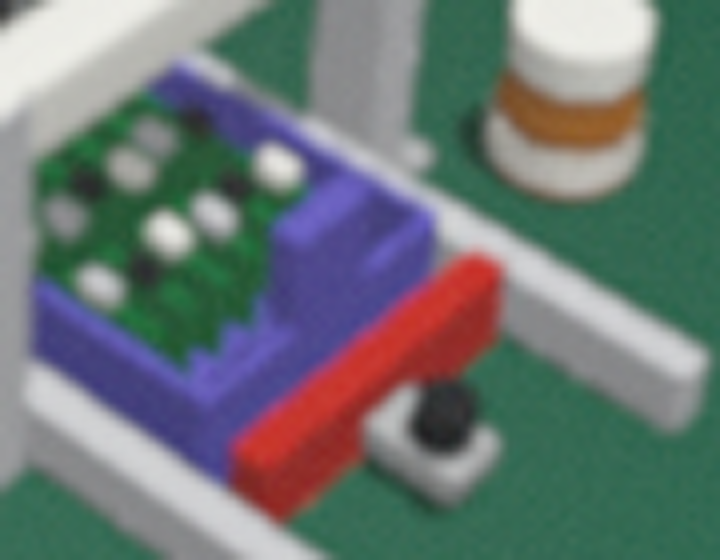

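Request:
drive_tool:
  plan:
    - [0.5,[3,0,0.2],[0,0,0]]
    - [0.5,[2,0,0.2],[0,0,0]]
    - [0.5,[0,0,0],[0,0,0]]

```text
time_s: 16.8
position: [0.6111, -0.0015, 0.0269]
tool_rot: [2.044, 2.38, -0.004]
ft_force: [0.6, -1.4, 0.7]
gripper_width: 0.502
```

Request:
drive_tool:
  plan:
    - [0.5,[1.5,0,0],[0,0,0]]
    - [0.5,[0,0,0],[0,0,0]]

```text
time_s: 17.0
position: [0.6109, -0.0001, 0.0269]
tool_rot: [2.044, 2.38, -0.003]
ft_force: [-0.3, -1.4, 0.9]
gripper_width: 0.503
```

Request:
drive_tool:
  plan:
    - [0.5,[1.5,0,0],[0,0,0]]
    - [0.5,[0,0,0],[0,0,0]]

```text
time_s: 17.2
position: [0.6107, 0.0015, 0.0269]
tool_rot: [2.044, 2.38, -0.003]
ft_force: [-0.3, -0.7, -0.1]
gripper_width: 0.5
```

```bash
python3 - <<'E'
from h import *
tip()
c=snap('side','s29');cv2.imwrite('pics/s29b.png',cv2.resize(c['color'][210:280,220:310,::-1],None,fx=8,fy=8,interpolation=cv2.INTER_CUBIC))
c=snap('scene','c29');cv2.imwrite('pics/c29b.png',cv2.resize(c['color'][200:270,250:340,::-1],None,fx=8,fy=8,interpolation=cv2.INTER_CUBIC))
E
```

```text
tcp [0.0446 0.0006 0.0269] front [ 0.0493  0.0005 -0.0198] rear [-0.0907  0.0005 -0.0191] F [-0.3 -0.7 -0.1] T [-0.3  -0.05  0.07]
```

View pics/s29b.png

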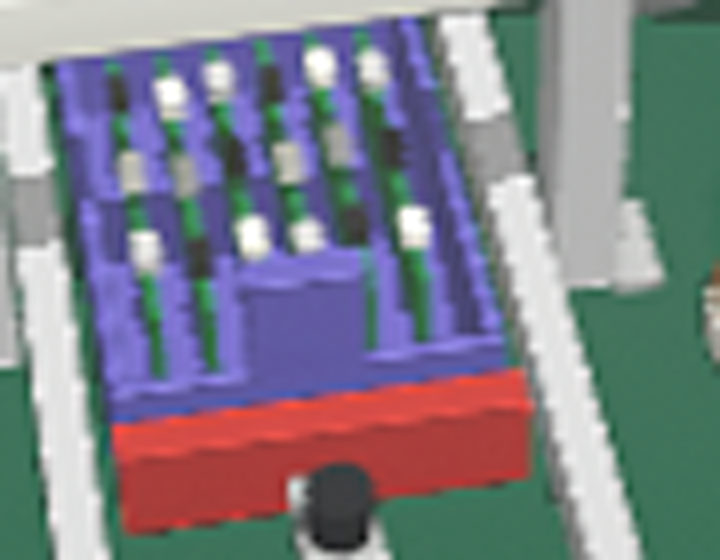

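View pics/c29b.png

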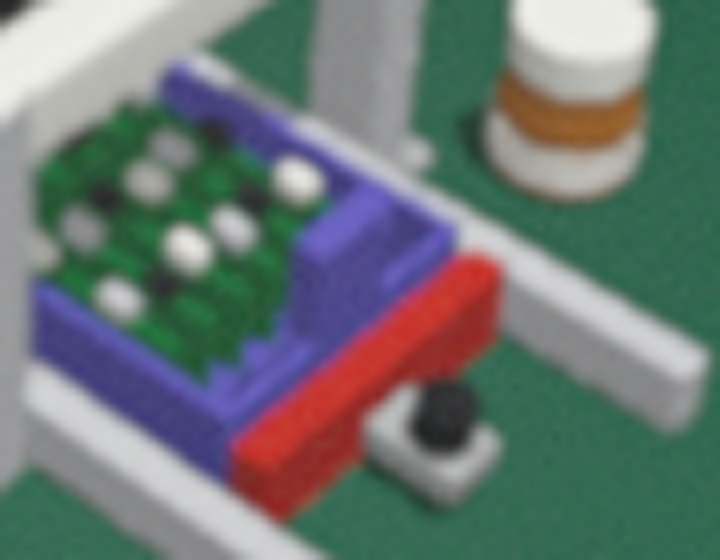

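Request:
drive_tool:
  plan:
    - [0.5,[1,0,0],[0,0,0]]
    - [0.5,[1,0,0],[0,0,0]]
    - [0.5,[0,0,0],[0,0,0]]

```text
time_s: 17.6
position: [0.6104, 0.0031, 0.0269]
tool_rot: [2.043, 2.379, -0.004]
ft_force: [-0.1, -3.1, 0.9]
gripper_width: 0.502
```

Request:
drive_tool:
  plan:
    - [0.5,[1,0,0],[0,0,0]]
    - [0.5,[0,0,0],[0,0,0]]

```text
time_s: 17.8
position: [0.6104, 0.0031, 0.0269]
tool_rot: [2.042, 2.378, -0.006]
ft_force: [0.3, -1.6, 0.5]
gripper_width: 0.498
```

Request:
drive_tool:
  plan:
    - [0.5,[1,0,0],[0,0,0]]
    - [0.5,[0,0,0],[0,0,0]]

```text
time_s: 18.0
position: [0.6104, 0.0031, 0.0269]
tool_rot: [2.041, 2.377, -0.008]
ft_force: [0.2, -2.6, 0.4]
gripper_width: 0.499
```

```bash
python3 - <<'E'
from h import *
tip()
c=snap('side','s30');cv2.imwrite('pics/s30b.png',cv2.resize(c['color'][210:280,220:310,::-1],None,fx=8,fy=8,interpolation=cv2.INTER_CUBIC))
c=snap('scene','c30');cv2.imwrite('pics/c30b.png',cv2.resize(c['color'][100:270,180:340,::-1],None,fx=4.5,fy=3.5,interpolation=cv2.INTER_CUBIC))
c=snap('wrist','w30');cv2.imwrite('pics/w30b.png',cv2.resize(c['color'][:,:,::-1],(600,450),interpolation=cv2.INTER_CUBIC))
E
```

```text
tcp [0.0462 0.0007 0.0269] front [ 0.0508  0.0006 -0.0198] rear [-0.0892  0.0005 -0.0185] F [ 0.2 -2.6  0.4] T [-0.35 -0.02 -0.01]
```

View pics/s30b.png

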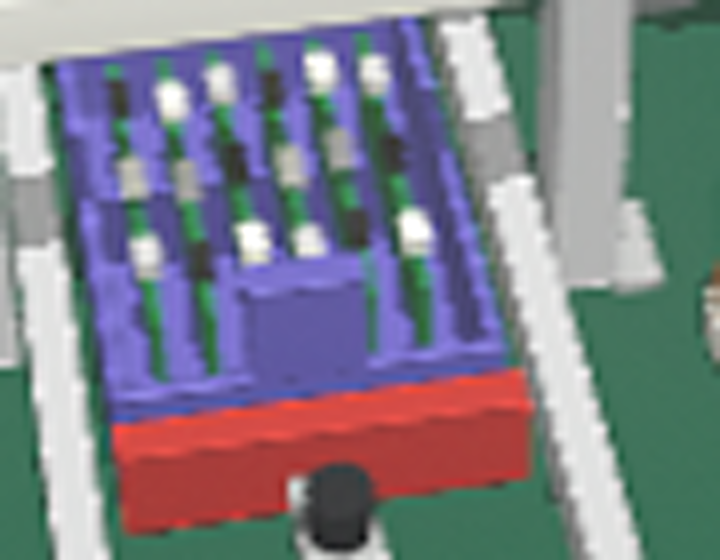

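View pics/c30b.png

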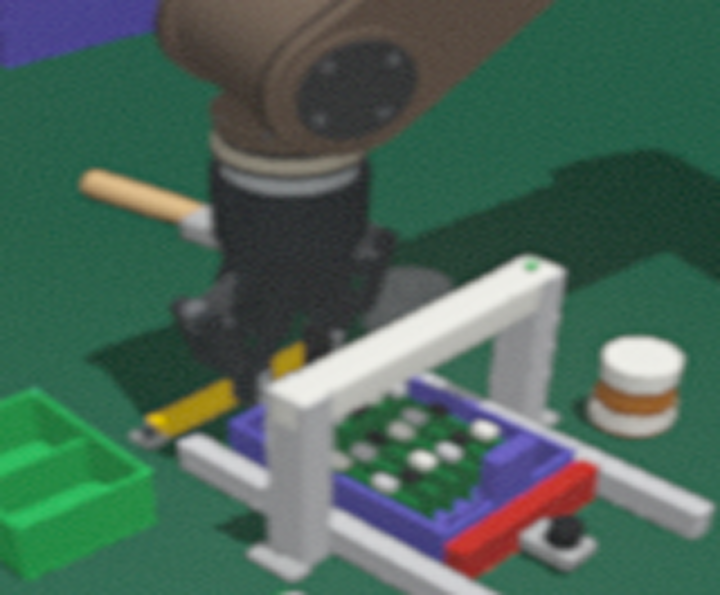

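View pics/w30b.png

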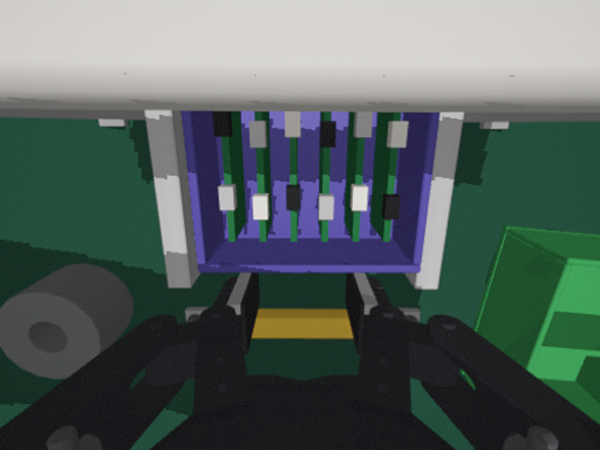

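```bash
python3 - <<'E'
from h import *
b=load('s30');a=load('c30')
for n,u,v,z in [('rimL',234,260,.04),('rimR',283.5,254,.04),('stL',234.1,263.3,.032),('stR',285.6,256.3,.032)]: print(n,w2b(onz(b,u,v,z)).round(4))
# scene crop 4.5x3.5 from (180,100)
for n,u,v,z in [('rimL',437,527,.04),('rimR',572,453,.04),('stL',447,545,.032),('stR',583,465,.032)]: print(n,w2b(onz(a,180+u/4.5,100+v/3.5,z)).round(4))
E
```

```text
rimL [ 0.2001 -0.0511  0.04  ]
rimR [0.2028 0.0483 0.04  ]
stL [ 0.2017 -0.0515  0.032 ]
stR [0.2027 0.0528 0.032 ]
rimL [ 0.1918 -0.0497  0.04  ]
rimR [0.1985 0.043  0.04  ]
stL [ 0.1997 -0.0514  0.032 ]
stR [0.2045 0.0454 0.032 ]
```

Request:
drive_tool:
  plan:
    - [0.5,[2,0,0],[0,0,0]]
    - [0.5,[1,0,0],[0,0,0]]
    - [0.5,[0,0,0],[0,0,0]]

```text
time_s: 18.45
position: [0.6102, 0.003, 0.027]
tool_rot: [2.037, 2.375, -0.015]
ft_force: [-0.0, -2.2, -0.0]
gripper_width: 0.5
```

```bash
python3 - <<'E'
from h import *
tip()
c=snap('scene','c31');cv2.imwrite('pics/c31b.png',cv2.resize(c['color'][200:270,250:340,::-1],None,fx=8,fy=8,interpolation=cv2.INTER_CUBIC))
E
```

```text
tcp [0.0461 0.0009 0.027 ] front [ 0.0504  0.0008 -0.0198] rear [-0.0896  0.0006 -0.0176] F [-0.  -2.2 -0. ] T [-0.29 -0.05 -0.04]
```

View pics/c31b.png

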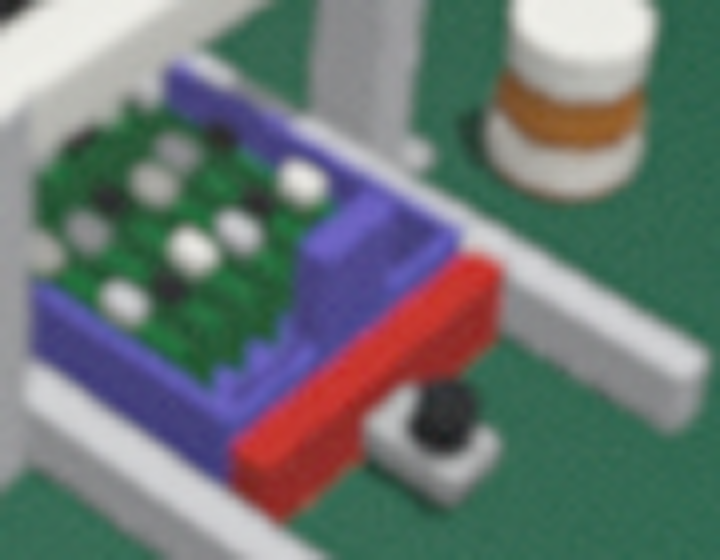

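```bash
python3 - <<'E'
from h import *
a=load('c31')
for n,u,v,z in [('rimL',224,413,.04),('rimR',462,236,.04),('stL',234,441,.032),('stR',474,256,.032)]: print(n,w2b(onz(a,250+u/8,200+v/8,z)).round(4))
b0=load('side0');b=load('s30');a0=load('scene0')
# stop shift via phase correlation on knob/stop patch
for x,y,(r0,r1,c0,c1) in [(b0,b,(255,285,228,290)),(a0,a,(228,265,278,315))]:
    f=lambda c:c['color'][r0:r1,c0:c1,0].astype(np.float32)
    print(cv2.phaseCorrelate(f(x),f(y)))
E
```

```text
rimL [ 0.195  -0.0507  0.04  ]
rimR [0.1997 0.0438 0.04  ]
stL [ 0.1986 -0.0503  0.032 ]
stR [0.2024 0.0471 0.032 ]
((0.06974213417462849, -0.12947272944252752), 0.96299376587073)
((-0.09038163780452635, 0.2295512183896733), 0.801197612285614)
```

Request:
drive_tool:
  plan:
    - [0.5,[3,0,0],[0,0.1,0]]

```text
time_s: 18.6
position: [0.6102, 0.0035, 0.0271]
tool_rot: [2.039, 2.382, -0.006]
ft_force: [0.9, -19.6, -0.2]
gripper_width: 0.502
```

Request:
drive_tool:
  plan:
    - [0.5,[3,0,0],[0,0.05,0]]

```text
time_s: 18.7
position: [0.6101, 0.0034, 0.0272]
tool_rot: [2.038, 2.384, -0.004]
ft_force: [0.6, -14.5, -0.3]
gripper_width: 0.504
```

```bash
python3 - <<'E'
from h import *
tip()
c=snap('wrist','w32')
c=snap('side','s32');cv2.imwrite('pics/s32b.png',cv2.resize(c['color'][230:280,225:295,::-1],None,fx=11,fy=11,interpolation=cv2.INTER_CUBIC))
E
```

```text
tcp [0.0465 0.0009 0.0272] front [ 0.0513  0.0008 -0.0195] rear [-0.0887  0.0002 -0.0187] F [  0.6 -14.5  -0.3] T [-2.3  -0.07 -0.36]
```

View pics/s32b.png

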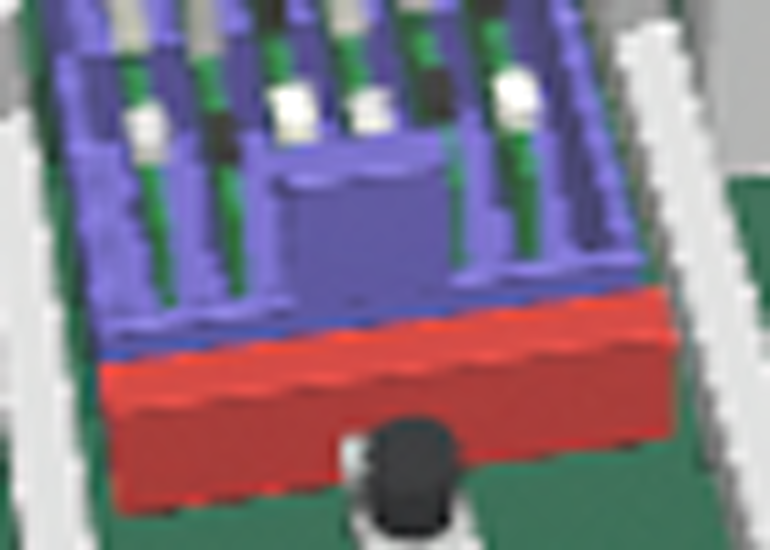

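The reaction rose sharply to 19.6 N and the tool moved only 0.4 mm, so the tray is firmly against the stop. I'm backing off straight away.

Request:
drive_tool:
  plan:
    - [0.5,[-5,0,0],[0,0,0]]
    - [0.5,[-25,0,0],[0,0,0]]
    - [0.5,[-20,0,-20],[0,0,0]]
    - [0.5,[-20,0,-40],[0,0,0]]
    - [0.5,[-20,0,-45],[0,0,0]]

```text
time_s: 19.3
position: [0.6162, -0.0792, 0.1231]
tool_rot: [-2.023, -2.371, 0.009]
ft_force: [1.1, -0.2, -0.4]
gripper_width: 0.497
```

```bash
python3 - <<'E'
from h import *
tip()
for n in('side','scene','wrist'):
    c=snap(n,n+'33')
    cv2.imwrite(f'pics/{n}33b.png',cv2.resize(c['color'][:,:,::-1],(700,525)) if n=='wrist' else cv2.resize(c['color'][130:300,170:350,::-1],None,fx=4.2,fy=3.4,interpolation=cv2.INTER_CUBIC))
b0=load('side0');b=load('side33');a0=load('scene0');a=load('scene33')
for x,y,(r0,r1,c0,c1) in [(b0,b,(262,285,230,290)),(a0,a,(240,265,283,315))]:
    f=lambda c:c['color'][r0:r1,c0:c1,0].astype(np.float32)
    print(cv2.phaseCorrelate(f(x),f(y)))
E
```

```text
tcp [-0.0361  0.0073  0.1231] front [-0.0304  0.0083  0.0764] rear [-0.1703  0.0073  0.0743] F [ 1.1 -0.2 -0.4] T [ 0.04 -0.    0.03]
((-0.0017069096518582683, -0.030596189799640072), 0.9884681244691212)
((-0.13590217480622258, 0.4393275047944183), 1.0028454154729842)
```

View pics/side33b.png

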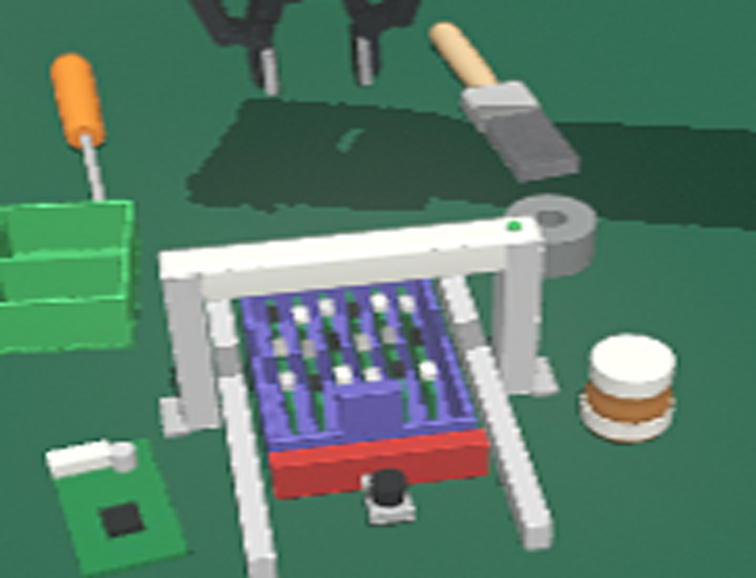

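View pics/scene33b.png

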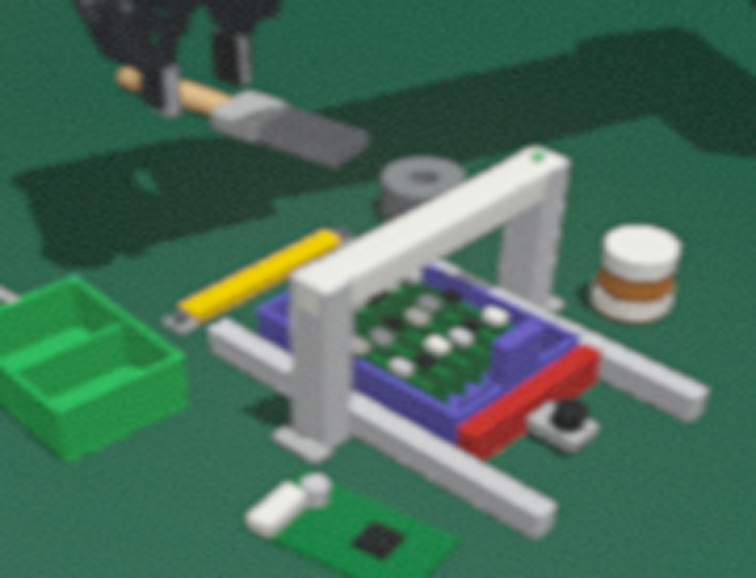

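View pics/wrist33b.png

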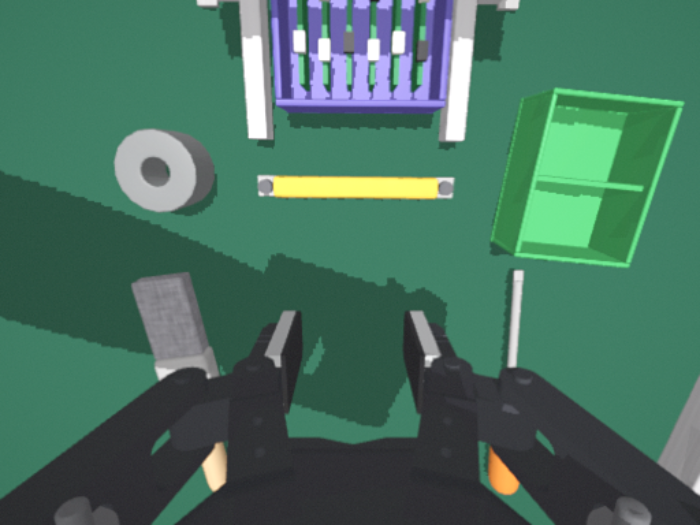

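```bash
python3 - <<'E'
from h import *
print(job.hand_in()); print(arm.get_state()['time_s'])
E
```

```text
the job is handed in; nothing more can be done
None
the job is handed in; nothing more can be done
```

I handed the job in after about 19 s of robot time. The hand-in gives no verdict, so what follows rests on my own measurements.

**What I did**
- **To the sill:** I gripped the tab across its width and slid and turned the tray square to the lane. I then nudged it against the sill in 1 mm steps, with about 3.7 N at contact.
- **Onto the sill:** I tipped the front up about 6 to 7° about the rear edge, moved it about 12 mm over the sill, lowered it and let go. The rear edge stayed on the bench by my pose estimate.
- **Into the bay:** I pushed from behind with two half-open fingers. The tray tipped over the sill, went under the bar and dropped flat, and I pushed it on until it met the stop. I then backed the tool clear.

**Last checks**
- **Tray and bystanders:** The last pictures show the tray flat between the rails and past the sill, with its front at the stop. The bystanders look unmoved and the robot is clear of everything.
- **Gap at the stop:** The two cameras disagreed. The side view put the front about 1 mm from the stop's face, within the 3 mm allowed. The blurrier scene view put it about 3 mm away.
- **Stop pressed hard:** To settle that, I pushed once more. The reading jumped to about 19.6 N, more than I intended and slightly above the stop's roughly 18 N slip limit. The tool moved only about 0.4 mm, so the tray was touching the stop.
- **Stop position:** Comparing pictures from before and after, the stop shifted by 0.0 px in the side view and 0.4 px in the scene view. I take that as well under 3 mm.

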